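# Set up the kitchen screen: clamp the foot, flip the kickstand, hold the screen upright

## Task

Get the recipe screen on the counter ready for me to fix its strap: turn the red knob clockwise until it is fully tight so that the foot is locked where it stands on its rail, then flip the kickstand by its orange pedal over its centre until it is fully down. Then push the screen upright and finish while still holding it there, because it tips back over if you let go. Do not slide the foot along its rail, and leave the can and the pepper grinder beside it where they stand.

Things in the scene. Friction and masses are not known exactly. Their poses are not given: they have to be found in the camera images.
- rail: aluminium rail fixed to the counter, 64 mm wide, 380 mm long, 12 mm high. The origin lies on the counter; its own y axis runs along the rail, its x axis points across the rail, away from the robot's side, z up. The rail is turned a little differently each time. All 'x' and 'y' below are the rail's own axes. The white foot of the screen stand slides on this rail along y; it carries the knob, the kickstand and the screen.
- foot_mark (a point): point on the white sliding foot, on the knob's axis, 42 mm above the counter (just under the knob). It must stay where it is along the rail. The foot is a plate up to 30 mm above the counter; unclamped it slides when pushed along y with about 1.2 N; clamped it withstands about 5 N or more.
- knob (a joint): angle of the red clamp knob, rad. It turns on a vertical axis; the value grows clockwise as seen from above, from its loose end 0 to its end stop 1.55 (fully tight). It starts between 0.10 and 0.30, bites from about 1.05 on (needing up to about 0.4 N m) and stays where it is left when fully tight; left half tight it may creep back a little.
- knob_grip (a point): middle of the knob's grip bar, on the knob's axis, 62 mm above the counter. The bar is 46 mm long, 12 mm wide and 24 mm tall (50 to 74 mm above the counter), with 8 mm of free height below it above the steel boss (36 mm across). At joint value 0 the bar lies along the rail's x axis and it turns clockwise from there. The knob stands about 100 mm to the +y side of the screen.
- kickstand (a joint): angle of the kickstand, rad: 0 = stowed, leg pointing up and leaning 0.5 rad from the vertical towards -y; it grows as the leg swings over the top towards +y, to its stop at 2.45 = fully down, foot at the counter on the +y side. It turns about an axis parallel to the rail's x through kick_hub. Its over-centre spring pulls it back to stowed below about 1.0 and on to fully down beyond it; at most about 2 N at the pedal.
- kick_hub (a point): point on the kickstand's turning axis, 65 mm above the counter, straight across from the middle of the pedal (same rail x). The axis runs along the rail's x.
- kick_pedal (a point): middle of the free part of the orange pedal bar of the kickstand: a round bar 12 mm thick, parallel to the rail's x, sticking out 49 mm free from the leg towards -x (the robot's side); this point lies 95 mm from the axis. It is 148 mm above the counter when stowed (46 mm to the -y side of the hub) and 30 mm above it when down (88 mm to the +y side). The leg (12 mm thick, 135 mm long, black rubber end) lies 33 mm to the +x side of this point.
- screen_hinge (a joint): lean of the screen, rad: 0 = upright, positive = leaning over towards the rail's -y side. It rests against a stop at 0.45 when left alone and can be pushed beyond upright to -0.30. A spring (0.45 N m per rad, relaxed at 0.75) and the weight (350 to 650 g) tip it back to 0.45 whenever it is let go; holding it upright takes about 2 to 3 N along +y near the top.
- screen_axis (a point): middle of the screen's hinge axis, which runs along the rail's x, 45 mm above the counter. The screen is centred above this point when upright.
- screen: black flat screen, 180 mm wide along the rail's x, 14 mm thick, 150 mm tall, standing edge-on to the robot; its upper edge is 157 mm from the hinge axis (202 mm above the counter when upright). Its origin lies on the hinge axis 80 mm from the screen's middle towards -x; its own z points up along the screen and y out of the glass side (+y).
- screen_top (a point): middle of the upper edge of the screen, 157 mm from the hinge axis; 14 mm thick there. When upright it stands straight above screen_axis.
- can: bystander: steel can with a paper label, 60 mm wide, 85 mm tall, beside the rail's +y end. Origin at the middle of its underside.
- grinder: bystander: dark wooden pepper grinder, a cylinder 48 mm wide, 110 mm tall, on the rail's -y side. Origin at the middle of its underside.

How it is judged:
By the outcome, as a careful person would: the job done as asked, in the order asked, and still so for the second after the job is handed in, while the arm keeps its last pose, push and grip.
It also fails if it takes over 72 s, if anything falls off the work surface, if the arm or the gripper's body presses on something with over 40 N, if the wrist force passes 120 N, or if a joint passes its speed limit or range.

## Robot

A 6-joint arm with a two-finger parallel gripper is mounted at the origin on the work surface. World frame = base frame: x ahead of the robot, y to its left, z up, the work surface at z = 0. Lengths are in mm, angles in rad, forces in N, time in s.
With the tool pointing down it reaches from about 275 to 725 mm from the base axis. Payload 15.9 kg.
Tool frame: the origin (TCP) lies at the very end of the fingers, on their centre line; the grasp point (between the pads) lies 19 mm behind it; z points along the fingers, y is the line along which they close (so a half turn about z gives the same grasp; the last joint's range is limited). The gripper opens to 85 mm and grips with 20 to 120 N. Pads are 22 mm wide; open, the fingers measure 114 mm over their backs; the gripper's body (76 mm by 85 mm) begins 54 mm behind the grasp point. The pads swing forward as they close: fully open they stand 13 mm farther back than shut.
Start: joints at [-1.322, 0.213, -0.034, 1.323, 0, 1.571], TCP at [123.115, -484.591, 231.306] pointing down, gripper open.
Joint ranges: [-2.98, 2.98], [-0.74, 1.72], [-1.14, 1.35], [-2.1, 2.04], [-1.57, 1.44], [-3.14, 3.14]. Speed limits (rad/s): [1.89, 1.89, 2.39, 2.57, 3.14, 3.14].

## Interface

Orientations are given as a unit quaternion [w, x, y, z].
In Python, from plant import arm, read_camera, camera_params gives the robot as it stands.
- The arm moves only by the tool send_rows, never from a script. Its argument "rows" is a list of rows, each an object of numbers: "grip": the opening, from 0 (shut) to 1 (fully open); "tx", "ty", "tz": the shift along the tool's x, y, z in m; "roll": the turn about the tool's z in degrees. A call has 1 to 10 rows; each row is the pose to reach, as a shift and turn from the pose commanded when the call began, along the tool's axes at that moment; what a row does not reach only later rows make up. A row lasts 1/10 s, in which the tool goes at most 50 mm and 8.59 degrees, less where a joint would pass 70% of its speed; a pose out of reach is approached as far as the arm can. A call with a gripper value outside its range is refused whole. The fingers move at their own pace and stop on an object; the grip force is fixed at half the most. Time passes only in rows, so rows that repeat a pose let the fingers close. It gives the time, the measured TCP pose, the force, the opening and the grip force at its end, in the units of the state.
- arm.read_state(): the state, without advancing time (a new reading comes with each control period).
- read_camera(name): name is "side" or "top" or "wrist"; returns the picture (384x512x3 uint8, red, green, blue); there is no depth.
- camera_params(name): a dict with "vfov" (degrees; the focal length in pixels is half the picture's height over the tangent of half this angle, whatever the lens; pixels are square), "cx", "cy" (the principal point, pixels), "k1" (the pictures are not rectified: a ray, as slopes to the right and down, at radius r is drawn at 1 + k1 r^2 times it, then the intrinsics apply), "rvec" (rotation vector, rad) and "tvec" (3), from world to camera coordinates, as OpenCV has them. Camera axes: x right, y down, z forward; pixel columns grow to the right and rows downward; lengths in mm; the calibration is good to about 2 mm. A picture is of the moment at which its call begins: read the wrist's pose just before it. camera_params takes no time and is no camera call; for the wrist camera it gives the pose at the moment of the call.
- arm.job_done(): hands the job in; it is judged then, once.
The state is a dict: "t": time; "q": joint angles; "joint_vel": joint speeds; "tau": joint torques, N m; "eef_pos": TCP position; "tool_rot": TCP orientation; "wrist_force": force on the tool from outside, world axes, zero at the start; "wrist_torque": the same for the moment, N m; "gripper_width": finger opening in mm; "finger_force": force on a finger pad.
Only numpy, scipy, OpenCV 4.12 (cv2) and the standard library are available. Lean on these libraries where they do the work, as an engineer would, in place of code of your own. Each camera call takes 0.05 s, during which the arm holds its last target. There are 200 camera calls.

## Working session

There is one attempt and no reset: what is moved stays moved. The work goes in short steps, Python scripts to look and compute and a tool call to move; the robot and the scene stay as the last step left them, time stands still between calls to the robot, and variables do not carry over. Pictures are saved under pics/ and viewed, at most 10 in all, crops included, and the job is handed in when it is done.

Besides the shell and the picture viewer there is one more tool, called after ">>>" as name([rows], argument=value, ...), one row to a line, values as JSON. send_rows: Moves the arm, as the interface text tells. Its arguments: {"type":"object","properties":{"rows":{"type":"array"}},"required":["rows"]}

```bash
ls; mkdir -p pics; cat > h.py <<'E'
import numpy as np, cv2
from plant import arm, read_camera, camera_params
def cam(n):
    p=camera_params(n); f=192/np.tan(np.radians(p['vfov'])/2)
    R=cv2.Rodrigues(np.array(p['rvec'],float))[0]; return p,f,R,np.array(p['tvec'],float)
def ray(n,u,v,c=None):
    p,f,R,t=c or cam(n); d=np.array([(u-p['cx'])/f,(v-p['cy'])/f]); s=d.copy()
    for _ in range(30): s=d/(1+p['k1']*(s@s))
    w=R.T@np.array([s[0],s[1],1]); return -R.T@t, w
def onz(n,u,v,z,c=None):
    o,w=ray(n,u,v,c); return o+w*(z-o[2])/w[2]
def tri(r1,r2):
    (a,u),(b,v)=r1,r2; u=u/np.linalg.norm(u);v=v/np.linalg.norm(v)
    s=np.linalg.lstsq(np.c_[u,-v],b-a,rcond=None)[0]; p,q=a+s[0]*u,b+s[1]*v
    return (p+q)/2,np.linalg.norm(p-q)
def proj(n,P):
    p,f,R,t=cam(n); c=R@np.array(P,float)+t; s=c[:2]/c[2]; s=s*(1+p['k1']*(s@s)); return s*f+[p['cx'],p['cy']]
def save(n,fn):
    im=read_camera(n); cv2.imwrite(fn,im[...,::-1]); return im
E
python3 - <<'E'
from h import *
print(arm.read_state())
a=save('top','pics/top0.png');b=save('side','pics/side0.png')
cv2.imwrite('pics/both0.png',cv2.resize(np.hstack([a,b])[...,::-1],(800,300)))
for n in('top','side'):
    p=cam(n);print(n,camera_params(n),-p[2].T@p[3])
E
```

```text
pics
{'t': 0.0, 'q': array([-1.32200419e+00,  2.13348820e-01, -3.50461747e-02,  1.32349467e+00,
        1.68841614e-06,  1.57078354e+00]), 'joint_vel': array([ 0.00062704, -0.00144348,  0.00279238,  0.0015865 ,  0.00045091,
        0.00030633]), 'tau': array([-2.20439448e-03, -6.86146116e+01,  4.87130570e+01,  1.70859386e-02,
       -1.25182237e-04,  3.25123642e-05]), 'eef_pos': array([ 123.03532757, -484.28268026,  230.82495352]), 'tool_rot': array([-5.42547646e-04,  9.92271840e-01,  1.24081817e-01, -6.69867851e-05]), 'wrist_force': array([-0.01158828,  0.35505542,  0.00615354]), 'wrist_torque': array([ 0.00663754, -0.00662483,  0.02165607]), 'finger_force': 0.0, 'gripper_width': 84.92373237863276}
top {'vfov': 43.587603533155786, 'cx': 252.57095053398342, 'cy': 188.63733692919183, 'k1': -0.1836874951746784, 'rvec': array([ 2.167003  , -2.16186446,  0.16323127]), 'tvec': array([  -6.3537508 ,  589.23795465, 1113.16056012])} [ 440.81885498   19.38127345 1179.69117708]
side {'vfov': 52.895768660662085, 'cx': 259.7019339434253, 'cy': 189.16050864363928, 'k1': -0.004362653378404639, 'rvec': array([ 0.54625843, -2.71377832,  1.10290202]), 'tvec': array([528.37825149, 245.45286339, 882.27878839])} [304.6336624  609.37880987 808.5186102 ]
```

View pics/top0.png

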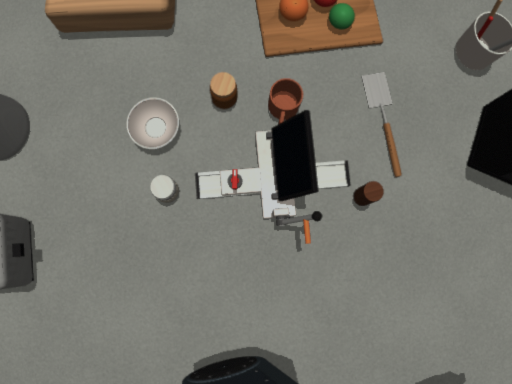

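View pics/side0.png

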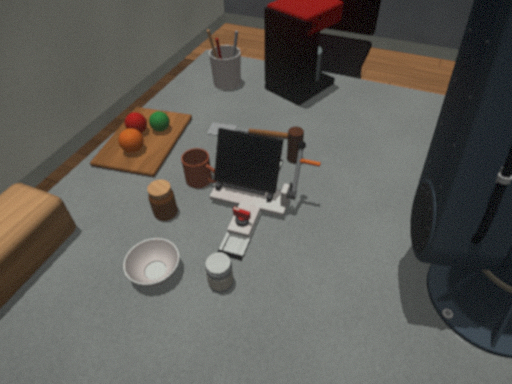

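The top view shows the rail from about (197,185) to (349,174), with the red knob at (235,180), the orange pedal at (307,232), the can at (163,187) and the grinder at (372,192). The screen leans to the right (-y).

```bash
cat > m.py <<'E'
from h import *
def blob(im,n,hue,box=None):
    h=cv2.cvtColor(im,cv2.COLOR_RGB2HSV); H,S,V=[h[...,i].astype(int) for i in range(3)]
    m=((S>150)&(V>90)&((H>=hue[0])&(H<=hue[1])))
    if hue[0]<0: m|=((S>150)&(V>90)&(H>=180+hue[0]))
    m=m.astype(np.uint8)
    if box: k=np.zeros_like(m);k[box[1]:box[3],box[0]:box[2]]=1;m*=k
    return m
E
python3 - <<'E'
from m import *
t=cv2.imread('pics/top0.png')[...,::-1].copy();s=cv2.imread('pics/side0.png')[...,::-1].copy()
ct,cs=cam('top'),cam('side')
for n,im,hu,box in(('top',t,(-8,6),(222,160,250,200)),('top',t,(5,16),(298,210,320,250)),('side',s,(-8,6),(225,200,260,235)),('side',s,(5,16),(295,150,330,175))):
    m=blob(im,n,hu,box);ys,xs=np.nonzero(m);print(n,hu,len(xs),cv2.minAreaRect(np.c_[xs,ys].astype(np.float32)),xs.mean(),ys.mean())
g=cv2.cvtColor(t,cv2.COLOR_RGB2GRAY)
crop=np.hstack([cv2.resize(t[130:260,150:390],None,fx=3.3,fy=3.3,interpolation=cv2.INTER_CUBIC)])
cv2.imwrite('pics/c1.png',crop[...,::-1])
E
```

```text
top (-8, 6) 80 ((234.5, 181.5), (13.0, 7.0), 90.0) 234.2375 181.275
top (5, 16) 105 ((306.4505310058594, 231.00497436523438), (22.388336181640625, 4.676674842834473), 84.2894058227539) 306.48571428571427 231.01904761904763
side (-8, 6) 53 ((240.5, 212.5), (12.727922439575195, 9.899494171142578), 45.0) 241.79245283018867 213.43396226415095
side (5, 16) 53 ((310.0384521484375, 161.8076934814453), (18.43491554260254, 2.7456257343292236), 11.309932708740234) 309.9811320754717 161.83018867924528
```

View pics/c1.png

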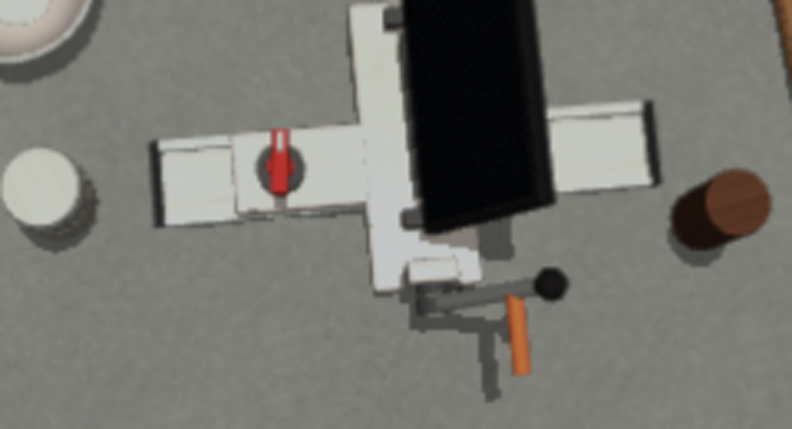

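```bash
cat > loc.py <<'E'
from m import *
c=cam('top'); U=lambda x,y:(x/3.3+150-.35,y/3.3+130-.35)
L=onz('top',*U(157,184),12,c);R=onz('top',*U(652,143),12,c)
yr=(L-R)[:2];print('len',np.linalg.norm(yr));yr/=np.linalg.norm(yr)
# rail edges direction too
xr=np.array([yr[1],-yr[0]]);O=(L+R)[:2]/2
W=lambda x,y:O+x*xr+y*yr
Rl=lambda P:(np.array([(P[:2]-O)@xr,(P[:2]-O)@yr]).round(1))
if __name__=='__main__':
    print('O',O,'xr',xr,'yr',yr,'yaw',np.degrees(np.arctan2(xr[1],xr[0])))
    K=onz('top',*U(280,165),70,c);print('knob',K,Rl(K))
    print('knob tri',tri(ray('top',234.4,181.0),ray('side',241.8,213.4)))
    a=onz('top',*U(280,130),74,c);b=onz('top',*U(280,195),74,c);print('bar',np.linalg.norm(a-b),np.degrees(np.arctan2(*(a-b)[1::-1])),Rl(a),Rl(b))
    P=onz('top',306.5,231,152,c);print('pedal',P,Rl(P)); T=tri(ray('top',306.5,231.0),ray('side',310,161.8));print(T,Rl(T[0]))
    for e in((514,297),(521,374)):
        q=onz('top',*U(*e),150,c);print('pedal end',q,Rl(q))
    for e,z in(((412,218),45),((395,18),45),((428,232),186),((553,203),186),((41,187),85),((738,203),110)):
        q=onz('top',*U(*e),z,c);print(e,q,Rl(q))
    print('start px',arm.read_state()['eef_pos'],Rl(arm.read_state()['eef_pos']))
E
python3 loc.py
```

```text
len 373.2853082000619
O [616.51761212 -55.53380518] xr [0.99614294 0.08774529] yr [-0.08774529  0.99614294] yaw 5.0339085559735235
knob [606.1232024   37.96151318  70.        ] [-2.2 94. ]
knob tri (array([605.09360305,  38.67968563,  63.61452921]), np.float64(2.5500800678205446))
bar 46.36488315083254 0.35033712076534657 [22.2 92. ] [-24.   95.8]
pedal [ 483.15580243 -118.45245858  152.        ] [-138.4  -51. ]
(array([ 483.11372553, -118.62139469,  150.89403786]), np.float64(0.18004803042376732)) [-138.4  -51.1]
pedal end [ 507.70472675 -116.60139929  150.        ] [-113.8  -51.3]
pedal end [ 457.49932851 -120.70565319  150.        ] [-164.1  -51. ]
(412, 218) [571.57209017 -57.07545044  45.        ] [-44.9   2.4]
(395, 18) [719.5143286  -45.39804256  45.        ] [103.5   1.1]
(428, 232) [546.45337424 -57.66294798 186.        ] [-70.   4.]
(553, 203) [ 565.193932   -137.55063167  186.        ] [-58.3 -77.2]
(41, 187) [587.7760087  204.84820069  85.        ] [ -5.8 261.9]
(738, 203) [ 575.13132187 -279.32251199  110.        ] [ -60.9 -219.3]
start px [ 123.06129018 -484.29748115  230.8546999 ] [-529.2 -383.8]
```

>>> send_rows([
  {"tx":0.04,"ty":-0.026,"tz":-0.02,"roll":-8,"grip":1},
  {"tx":0.08,"ty":-0.052,"tz":-0.03,"roll":-16,"grip":1},
  {"tx":0.12,"ty":-0.078,"tz":-0.03,"roll":-24,"grip":1},
  {"tx":0.16,"ty":-0.104,"tz":-0.03,"roll":-32,"grip":1},
  {"tx":0.2,"ty":-0.13,"tz":-0.03,"roll":-40,"grip":1},
  {"tx":0.24,"ty":-0.156,"tz":-0.03,"roll":-48,"grip":1},
  {"tx":0.28,"ty":-0.182,"tz":-0.03,"roll":-56,"grip":1},
  {"tx":0.32,"ty":-0.208,"tz":-0.03,"roll":-64,"grip":1},
  {"tx":0.36,"ty":-0.234,"tz":-0.03,"roll":-72,"grip":1},
  {"tx":0.4,"ty":-0.26,"tz":-0.03,"roll":-80,"grip":1},
])

```text
t: 1.1
eef_pos: [447.7, -132.2, 261.2]
tool_rot: [-0.0, 0.678, 0.735, -0.0]
wrist_force: [1.2, -0.9, 0.9]
gripper_width: 85.2
finger_force: 0.0
```

```bash
cat > go.py <<'E'
import sys
from h import *
from scipy.spatial.transform import Rotation as Ro
# target world x y z, yaw of tool y (deg) -> shift from the measured pose
def plan(T,yaw=None):
    s=arm.read_state();w,x,y,z=s['tool_rot'];M=Ro.from_quat([x,y,z,w]).as_matrix()
    d=M.T@(np.array(T)-s['eef_pos']);cy=np.degrees(np.arctan2(M[1,1],M[0,1]))
    print('t',round(s['t'],2),'pos',s['eef_pos'].round(1),'yaw_y',cy.round(1),'q',s['q'].round(2),'F',s['wrist_force'].round(1),'M',s['wrist_torque'].round(2),'w',round(s['gripper_width'],1))
    print('shift mm',d.round(1),'roll',None if yaw is None else round((cy-yaw+180)%360-180,1),'toolx',M[:2,0].round(3),'tooly',M[:2,1].round(3))
if __name__=='__main__': a=list(map(float,sys.argv[1:]));plan(a[:3],a[3] if len(a)>3 else None)
E
python3 go.py 606 38.5 150 90.35
```

```text
t 1.1 pos [ 447.7 -132.2  261.2] yaw_y 4.6 q [-0.29  0.14 -0.05  1.38 -0.    1.2 ] F [ 1.2 -0.9  0.9] M [-0.05 -0.07 -0.06] w 85.2
shift mm [157.5 171.5 111.2] roll -85.8 toolx [-0.08   0.997] tooly [0.997 0.08 ]
```

>>> send_rows([
  {"tx":0.02,"ty":0.022,"roll":-8.5,"grip":1},
  {"tx":0.04,"ty":0.043,"roll":-17,"grip":1},
  {"tx":0.06,"ty":0.065,"roll":-25.5,"grip":1},
  {"tx":0.08,"ty":0.087,"roll":-34,"grip":1},
  {"tx":0.1,"ty":0.108,"roll":-42.5,"grip":1},
  {"tx":0.12,"ty":0.13,"tz":0.02,"roll":-51,"grip":1},
  {"tx":0.14,"ty":0.152,"tz":0.05,"roll":-59.5,"grip":1},
  {"tx":0.158,"ty":0.172,"tz":0.08,"roll":-68,"grip":1},
  {"tx":0.158,"ty":0.172,"tz":0.1,"roll":-76.5,"grip":1},
  {"tx":0.158,"ty":0.172,"tz":0.11,"roll":-85,"grip":1},
])

```text
invalid input
```

```bash
python3 go.py 606 38.5 48 90.35; python3 - <<'E'
from m import *
c=cam('wrist');im=save('wrist','pics/w1.png')
m=blob(im,'w',(-8,6));n,l,st,ce=cv2.connectedComponentsWithStats(m)
i=1+st[1:,4].argmax();ys,xs=np.nonzero(l==i);r=cv2.minAreaRect(np.c_[xs,ys].astype(np.float32));print(st[i],r)
b=cv2.boxPoints(r);w=np.array([onz('wrist',*p,74,c) for p in b]);print(w.round(1),w.mean(0))
for i in range(4):
    d=w[(i+1)%4]-w[i];print(np.linalg.norm(d),np.degrees(np.arctan2(d[1],d[0])))
E
```

```text
t 1.1 pos [ 447.7 -132.2  261.2] yaw_y 4.6 q [-0.29  0.14 -0.05  1.38 -0.    1.2 ] F [ 1.2 -0.9  0.9] M [-0.05 -0.07 -0.06] w 85.2
shift mm [157.5 171.5 213.2] roll -85.8 toolx [-0.08   0.997] tooly [0.997 0.08 ]
[410  13  45  18 452] ((431.9729919433594, 21.662155151367188), (43.56572341918945, 13.480714797973633), 9.462323188781738)
[[583.7  29.7  74. ]
 [583.9  41.9  74. ]
 [628.2  40.7  74. ]
 [628.2  28.4  74. ]] [605.99300457  35.17972925  74.        ]
12.164215236223813 89.12791642118016
44.295026421300754 -1.5373232803687238
12.363956298147844 -89.60498787439633
44.571118625469296 178.21389465209526
```

View pics/w1.png

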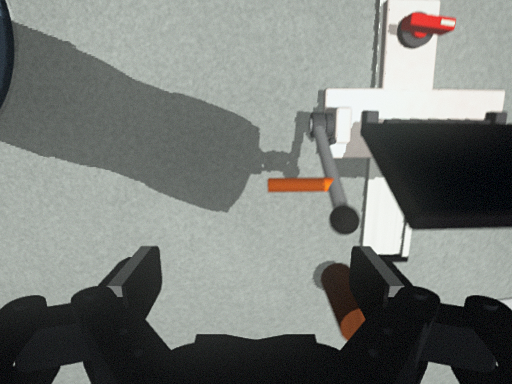

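The move was refused, probably because some rows left out keys. The wrist view from the old pose shows the knob bar at (432,22), the pedal at (298,185) and the grinder at about (345,300). I'll resend with every key.

>>> send_rows([
  {"tx":0.02,"ty":0.022,"tz":0,"roll":-8.5,"grip":1},
  {"tx":0.04,"ty":0.043,"tz":0,"roll":-17,"grip":1},
  {"tx":0.06,"ty":0.065,"tz":0,"roll":-25.5,"grip":1},
  {"tx":0.08,"ty":0.087,"tz":0,"roll":-34,"grip":1},
  {"tx":0.1,"ty":0.108,"tz":0,"roll":-42.5,"grip":1},
  {"tx":0.12,"ty":0.13,"tz":0.02,"roll":-51,"grip":1},
  {"tx":0.14,"ty":0.152,"tz":0.05,"roll":-59.5,"grip":1},
  {"tx":0.158,"ty":0.172,"tz":0.08,"roll":-68,"grip":1},
  {"tx":0.158,"ty":0.172,"tz":0.1,"roll":-76.5,"grip":1},
  {"tx":0.158,"ty":0.172,"tz":0.11,"roll":-85,"grip":1},
])

```text
t: 2.15
eef_pos: [605.7, 36.8, 148.4]
tool_rot: [-0.002, 0.003, 1.0, -0.0]
wrist_force: [1.2, -0.1, 0.9]
gripper_width: 85.6
finger_force: 0.0
```

```bash
cat > knob.py <<'E'
from m import *
c=cam('wrist');im=save('wrist','pics/wk%d.png'%int(arm.read_state()['t']*100))
m=blob(im,'w',(-8,6));n,l,st,ce=cv2.connectedComponentsWithStats(m)
i=1+st[1:,4].argmax();ys,xs=np.nonzero(l==i);r=cv2.minAreaRect(np.c_[xs,ys].astype(np.float32));print(st[i],r)
b=cv2.boxPoints(r);w=np.array([onz('wrist',*p,74,c) for p in b]);print(w.round(1),w.mean(0))
for i in range(2):
    d=w[(i+1)%4]-w[i];print(np.linalg.norm(d),np.degrees(np.arctan2(d[1],d[0])))
E
python3 go.py 606 37 48 90.0;python3 knob.py
```

```text
t 2.15 pos [605.7  36.8 148.4] yaw_y 89.7 q [0.06 0.46 0.11 1.22 0.   0.07] F [ 1.2 -0.1  0.9] M [-0.01  0.01  0.01] w 85.6
shift mm [ -0.7   0.2 100.4] roll -0.3 toolx [-1.     0.006] tooly [0.006 1.   ]
[244 179  23  62 867] ((255.0, 209.5), (61.0, 22.0), 90.0)
[[582.6  27.5  74. ]
 [582.7  42.9  74. ]
 [628.4  43.   74. ]
 [628.3  26.8  74. ]] [605.49304919  35.08204586  74.        ]
15.38290187962276 89.60155056498517
45.688060451745024 0.11635472979086825
```

```bash
python3 - <<'E'
from m import *
im=cv2.imread('pics/wk215.png');cv2.imwrite('pics/ck.png',cv2.resize(im[160:270,190:330],None,fx=5,fy=5,interpolation=cv2.INTER_NEAREST))
print(im[195:235:8,238:272,2]);c=cam('wrist');print(-c[2].T@c[3])
for u in(244,250,256,260,267):print(u,onz('wrist',u,210,74,c)[:2].round(1),onz('wrist',u,210,50,c)[:2].round(1))
E
```

```text
[[ 70  76  69  81  69  77  76 102 111 127 141 154 155 161 154 157 152 155
  155 154 157 156 156 157 138 117  99  94  78  70  70  75  69  71]
 [ 75  77  74  74  82 126 155 159 146 135 140 154 160 157 161 154 154 156
  156 150 155 155 157 154 136 131 149 153 151 116  79  76  72  71]
 [ 72  74  77  78  78  78  74  77  77 115 148 154 160 157 158 161 161 157
  161 154 155 158 158 148 131 115  81  70  74  71  75  81  74  67]
 [240 239 242 242 245 244 229 196 148 122 143 158 155 156 159 152 155 157
  156 155 156 157 152 152 127 130 166 207 238 247 244 242 240 239]
 [241 239 241 239 242 241 240 245 236 166 142 154 154 157 164 174 174 176
  174 171 162 161 157 145 135 195 246 242 238 233 232 228 222 219]]
[539.5501633   34.55766239 291.04368985]
244 [604.6  26.9] [611.8  26. ]
250 [604.6  31.2] [611.8  30.8]
256 [604.6  35.5] [611.8  35.6]
260 [604.6  38.3] [611.8  38.7]
267 [604.6  43.3] [611.8  44.3]
```

View pics/ck.png

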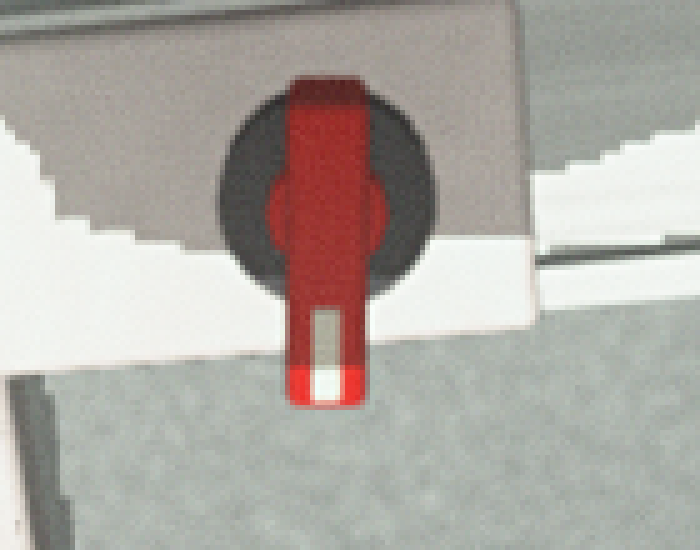

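The knob bar spans columns 247–264 and its boss is centred at column 255.5. I'll check that against the tool's own centre plane, as seen from the fingers in the same image.

```bash
python3 - <<'E'
from h import *
im=cv2.imread('pics/wk215.png');g=im.max(2)
s=arm.read_state()['eef_pos']
for z in(13,20):
  for d in(-42.5,0,42.5):print(z,d,proj('wrist',s+[0,d,z]).round(1))
print('knob plane',proj('wrist',[605.7,36.8,74]).round(1))
for r in range(250,300,5):
    w=np.nonzero(g[r]<45)[0]; L=w[(w>60)&(w<220)];R=w[(w>290)&(w<450)]
    print(r,L.max() if len(L) else None,R.min() if len(R) else None, L.min() if len(L) else None,R.max() if len(R) else None)
E
```

```text
13 -42.5 [165.2 265.9]
13 0 [258.8 266.5]
13 42.5 [352.2 266.3]
20 -42.5 [160.8 273.3]
20 0 [259.  273.9]
20 42.5 [357.  273.7]
knob plane [257.9 211.5]
250 136 353 61 360
255 132 352 61 364
260 143 351 61 387
265 146 351 61 393
270 149 350 61 398
275 150 350 61 402
280 159 350 61 408
285 150 350 61 412
290 157 351 61 428
295 156 354 61 437
```

By the finger centre plane the tool is already aligned, so I'll descend and close.

>>> send_rows([
  {"tx":0,"ty":0,"tz":0.025,"roll":0,"grip":1},
  {"tx":0,"ty":0,"tz":0.05,"roll":0,"grip":0.6},
  {"tx":0,"ty":0,"tz":0.075,"roll":0,"grip":0.4},
  {"tx":0,"ty":0,"tz":0.09,"roll":0,"grip":0.3},
  {"tx":0,"ty":0,"tz":0.1,"roll":0,"grip":0.3},
  {"tx":0,"ty":0,"tz":0.1,"roll":0,"grip":0.25},
  {"tx":0,"ty":0,"tz":0.1,"roll":0,"grip":0.25},
  {"tx":0,"ty":0,"tz":0.1,"roll":0,"grip":0.25},
])

```text
t: 3.0
eef_pos: [607.3, 36.2, 52.4]
tool_rot: [0.001, 0.007, 1.0, 0.0]
wrist_force: [-0.1, -0.0, -0.1]
gripper_width: 20.9
finger_force: 0.0
```

```bash
python3 go.py 606 37 48 90.0; python3 -c "
from h import *
im=save('wrist','pics/wa.png');cv2.imwrite('pics/wa_c.png',cv2.resize(im[150:330,150:370,::-1],None,fx=3,fy=3))"
```

```text
t 3.0 pos [607.3  36.2  52.4] yaw_y 89.2 q [ 0.06  0.52 -0.05  1.    0.    0.07] F [-0.1 -0.  -0.1] M [-0.01  0.02  0.04] w 20.9
shift mm [1.3 0.7 4.4] roll -0.8 toolx [-1.     0.014] tooly [0.014 1.   ]
```

View pics/wa_c.png

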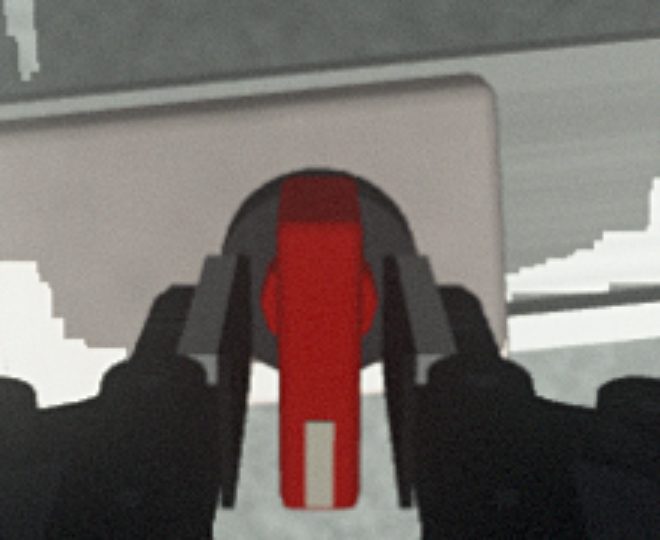

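The bar sits centred between the pads to within about 0.5 mm, so I'll close.

>>> send_rows([
  {"tx":0,"ty":0.0005,"tz":0.002,"roll":0,"grip":0.2},
  {"tx":0,"ty":0.0005,"tz":0.002,"roll":0,"grip":0.12},
  {"tx":0,"ty":0.0005,"tz":0.002,"roll":0,"grip":0},
  {"tx":0,"ty":0.0005,"tz":0.002,"roll":0,"grip":0},
  {"tx":0,"ty":0.0005,"tz":0.002,"roll":0,"grip":0},
  {"tx":0,"ty":0.0005,"tz":0.002,"roll":0,"grip":0},
])

```text
t: 3.65
eef_pos: [607.3, 36.8, 50.3]
tool_rot: [0.001, 0.007, 1.0, 0.0]
wrist_force: [-1.2, -0.4, 8.0]
gripper_width: 10.8
finger_force: 74.3
```

```bash
python3 go.py 606 37 48 90.0
```

```text
t 3.65 pos [607.3  36.8  50.3] yaw_y 89.2 q [ 0.06  0.52 -0.06  0.99 -0.    0.07] F [-1.2 -0.4  8. ] M [-0.08  0.13  0.01] w 10.8
shift mm [1.3 0.2 2.3] roll -0.8 toolx [-1.     0.013] tooly [0.013 1.   ]
```

>>> send_rows([
  {"tx":0,"ty":0,"tz":0,"roll":5,"grip":0},
  {"tx":0,"ty":0,"tz":0,"roll":11,"grip":0},
  {"tx":0,"ty":0,"tz":0,"roll":17,"grip":0},
  {"tx":0,"ty":0,"tz":0,"roll":23,"grip":0},
  {"tx":0,"ty":0,"tz":0,"roll":29,"grip":0},
  {"tx":0,"ty":0,"tz":0,"roll":35,"grip":0},
  {"tx":0,"ty":0,"tz":0,"roll":40,"grip":0},
  {"tx":0,"ty":0,"tz":0,"roll":44,"grip":0},
  {"tx":0,"ty":0,"tz":0,"roll":44,"grip":0},
])

```text
t: 4.55
eef_pos: [607.4, 37.0, 50.3]
tool_rot: [0.001, 0.382, 0.924, 0.001]
wrist_force: [0.7, 1.0, 6.3]
gripper_width: 10.6
finger_force: 74.0
```

```bash
python3 go.py 606 37 48 6.0
```

```text
t 4.55 pos [607.4  37.   50.3] yaw_y 45.1 q [ 0.06  0.52 -0.06  0.99  0.    0.84] F [0.7 1.  6.3] M [ 0.16 -0.02 -0.1 ] w 10.6
shift mm [ 1.  -1.   2.3] roll 39.1 toolx [-0.708  0.706] tooly [0.706 0.708]
```

>>> send_rows([
  {"tx":0,"ty":0,"tz":0,"roll":5,"grip":0},
  {"tx":0,"ty":0,"tz":0,"roll":11,"grip":0},
  {"tx":0,"ty":0,"tz":0,"roll":17,"grip":0},
  {"tx":0,"ty":0,"tz":0,"roll":22,"grip":0},
  {"tx":0,"ty":0,"tz":0,"roll":27,"grip":0},
  {"tx":0,"ty":0,"tz":0,"roll":31,"grip":0},
  {"tx":0,"ty":0,"tz":0,"roll":34,"grip":0},
  {"tx":0,"ty":0,"tz":0,"roll":37,"grip":0},
  {"tx":0,"ty":0,"tz":0,"roll":37,"grip":0},
])

```text
t: 5.45
eef_pos: [607.7, 36.9, 50.3]
tool_rot: [0.001, 0.655, 0.755, 0.001]
wrist_force: [2.5, -0.4, 5.1]
gripper_width: 11.3
finger_force: 73.7
```

```bash
python3 go.py 606 37 48 6.0
```

```text
t 5.45 pos [607.7  36.9  50.3] yaw_y 8.1 q [ 0.06  0.52 -0.06  0.99  0.    1.49] F [ 2.5 -0.4  5.1] M [-0.08 -0.28 -0.13] w 11.3
shift mm [ 0.4 -1.7  2.3] roll 2.1 toolx [-0.142  0.99 ] tooly [0.99  0.142]
```

>>> send_rows([
  {"tx":0,"ty":0,"tz":0,"roll":2,"grip":0},
  {"tx":0,"ty":0,"tz":0,"roll":4,"grip":0},
  {"tx":0,"ty":0,"tz":0,"roll":6,"grip":0},
  {"tx":0,"ty":0,"tz":0,"roll":8,"grip":0},
  {"tx":0,"ty":0,"tz":0,"roll":8,"grip":0},
])

```text
t: 5.95
eef_pos: [607.7, 37.2, 50.3]
tool_rot: [0.001, 0.705, 0.709, 0.001]
wrist_force: [2.7, 2.1, 6.8]
gripper_width: 11.0
finger_force: 90.3
```

```bash
python3 go.py 606 37 48 6.0; python3 -c "
from h import *
im=save('wrist','pics/wb.png');cv2.imwrite('pics/wb_c.png',cv2.resize(im[100:340,130:390,::-1],None,fx=2.4,fy=2.4))"
```

```text
t 5.95 pos [607.7  37.2  50.3] yaw_y 0.3 q [ 0.06  0.52 -0.06  0.99  0.    1.63] F [2.7 2.1 6.8] M [ 0.25 -0.33  1.9 ] w 11.0
shift mm [-0.2 -1.7  2.3] roll -5.7 toolx [-0.005  1.   ] tooly [1.    0.005]
```

View pics/wb_c.png

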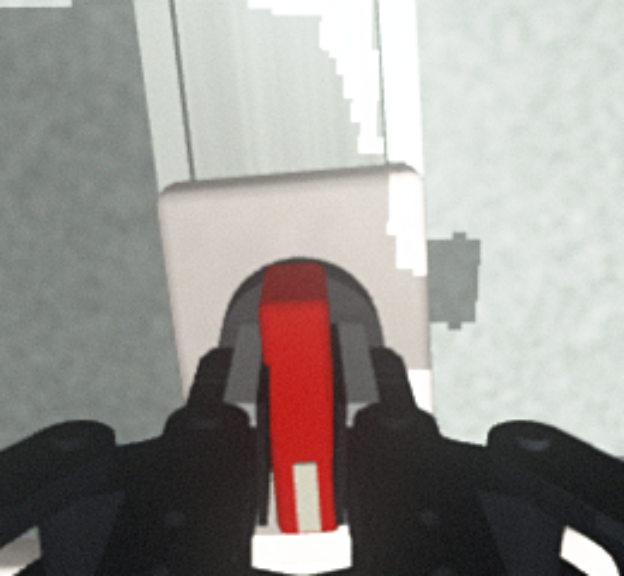

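The torque reached 1.9 N·m and the bar is skewed in the pads, so the knob is against its end stop. I'll relieve the torque, open and lift.

>>> send_rows([
  {"tx":0,"ty":0,"tz":0,"roll":-2,"grip":0},
  {"tx":0,"ty":0,"tz":0,"roll":-4,"grip":0},
  {"tx":0,"ty":0,"tz":0,"roll":-4,"grip":0.3},
  {"tx":0,"ty":0,"tz":0,"roll":-4,"grip":0.3},
  {"tx":0,"ty":0,"tz":0,"roll":-4,"grip":0.3},
  {"tx":0,"ty":0,"tz":-0.03,"roll":-4,"grip":0.3},
  {"tx":0,"ty":0,"tz":-0.07,"roll":-4,"grip":0.3},
  {"tx":0,"ty":0,"tz":-0.12,"roll":-4,"grip":0.3},
  {"tx":0,"ty":0,"tz":-0.17,"roll":-4,"grip":0.2},
  {"tx":0,"ty":0,"tz":-0.2,"roll":-4,"grip":0},
])

```text
t: 7.0
eef_pos: [606.9, 36.7, 253.2]
tool_rot: [0.001, 0.681, 0.733, 0.001]
wrist_force: [0.5, -1.0, -1.0]
gripper_width: 3.5
finger_force: 0.0
```

```bash
python3 knob.py; python3 - <<'E'
from loc import *
s=arm.read_state()
# pedal start: -y side of the stowed pedal
im=save('top','pics/top1.png')
m=blob(im,'top',(5,16),(290,205,325,255));ys,xs=np.nonzero(m);print(len(xs),xs.mean(),ys.mean())
print('W pre',W(-145,-95),'hub',W(-145,-5))
from go import plan
plan([*W(-145,-100),240],95.0)
E
```

```text
[247 158  17  43 393] ((255.0, 179.0), (42.0, 16.0), 90.0)
[[596.5  57.   74. ]
 [612.8  58.2  74. ]
 [616.3  14.   74. ]
 [599.5  12.8  74. ]] [606.28232392  35.51198406  74.        ]
16.30311966527605 4.128777656342242
44.326270720384755 -85.48525925790271
len 373.2853082000619
104 306.49038461538464 231.125
W pre [ 480.41268799 -162.89045206] hub [472.51561177 -73.23758715]
t 7.1 pos [608.1  36.8 253.9] yaw_y 4.2 q [ 0.06  0.44  0.34  1.46 -0.    1.56] F [0.9 0.2 0.5] M [ 0.02 -0.03 -0.04] w -0.6
shift mm [-194.7 -142.    13. ] roll -90.8 toolx [-0.073  0.997] tooly [0.997 0.073]
```

The knob reads about 90° from its zero, so it is tight, and the foot hasn't moved. Next is the pedal: approach from its -y side with closed fingers.

>>> send_rows([
  {"tx":-0.035,"ty":-0.03,"tz":0,"roll":0,"grip":0},
  {"tx":-0.07,"ty":-0.06,"tz":0,"roll":0,"grip":0},
  {"tx":-0.105,"ty":-0.09,"tz":0,"roll":0,"grip":0},
  {"tx":-0.14,"ty":-0.12,"tz":0,"roll":0,"grip":0},
  {"tx":-0.183,"ty":-0.149,"tz":0,"roll":0,"grip":0},
  {"tx":-0.183,"ty":-0.149,"tz":0.03,"roll":0,"grip":0},
  {"tx":-0.183,"ty":-0.149,"tz":0.065,"roll":0,"grip":0},
  {"tx":-0.183,"ty":-0.149,"tz":0.1,"roll":0,"grip":0},
  {"tx":-0.183,"ty":-0.149,"tz":0.122,"roll":0,"grip":0},
  {"tx":-0.183,"ty":-0.149,"tz":0.122,"roll":0,"grip":0},
])

```text
t: 8.1
eef_pos: [469.2, -156.3, 124.2]
tool_rot: [-0.002, 0.681, 0.733, -0.001]
wrist_force: [0.6, -0.4, 1.0]
gripper_width: 0.0
finger_force: 0.0
```

```bash
python3 - <<'E'
from loc import *
from go import plan
s=arm.read_state();print(Rl(s['eef_pos']));plan([*W(-152,45),140],5.03)
im=save('wrist','pics/wp.png');m=blob(im,'w',(5,16));ys,xs=np.nonzero(m);print(len(xs))
E
```

```text
len 373.2853082000619
[-155.5  -87.4]
t 8.1 pos [ 469.2 -156.3  124.2] yaw_y 4.2 q [-0.32  0.25 -0.26  1.06 -0.    1.18] F [ 0.6 -0.4  1. ] M [ 0.04  0.03 -0.03] w 0.0
shift mm [132.5   1.5 -15.6] roll -0.8 toolx [-0.073  0.997] tooly [0.997 0.073]
4181
```

View pics/wp.png

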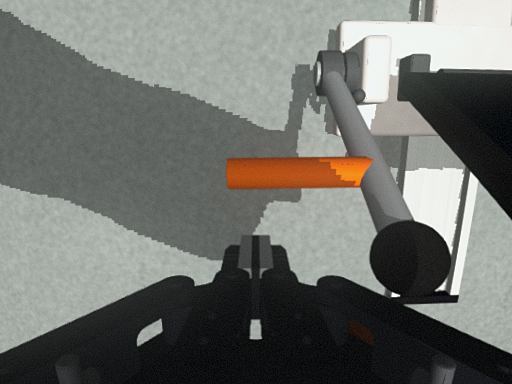

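The pedal spans (228–370, 173) and the fingers at columns 222–292 will meet its outer half from -y. The leg and its rubber end are clear on the right.

>>> send_rows([
  {"tx":0.01,"ty":0.003,"tz":-0.004,"roll":0,"grip":0},
  {"tx":0.022,"ty":0.003,"tz":-0.007,"roll":0,"grip":0},
  {"tx":0.035,"ty":0.002,"tz":-0.01,"roll":0,"grip":0},
  {"tx":0.049,"ty":0.002,"tz":-0.013,"roll":0,"grip":0},
  {"tx":0.063,"ty":0.002,"tz":-0.015,"roll":0,"grip":0},
  {"tx":0.077,"ty":0.002,"tz":-0.015,"roll":0,"grip":0},
  {"tx":0.091,"ty":0.001,"tz":-0.014,"roll":0,"grip":0},
  {"tx":0.105,"ty":0.001,"tz":-0.01,"roll":0,"grip":0},
  {"tx":0.119,"ty":0.001,"tz":-0.004,"roll":0,"grip":0},
  {"tx":0.132,"ty":0,"tz":0.002,"roll":0,"grip":0},
])

```text
t: 9.15
eef_pos: [461.5, -23.9, 124.5]
tool_rot: [-0.0, 0.68, 0.733, -0.0]
wrist_force: [0.0, -0.5, 0.2]
gripper_width: -0.1
finger_force: 0.0
```

```bash
python3 - <<'E'
from loc import *
from go import plan
s=arm.read_state();print(Rl(s['eef_pos']));plan([*W(-150,80),90],5.03)
t=save('top','pics/t2.png');d=save('side','pics/s2.png');cv2.imwrite('pics/c2.png',np.hstack([cv2.resize(t[120:270,150:390],(400,250)),cv2.resize(d[110:270,190:350],(300,300))[:250]])[...,::-1])
E
```

```text
len 373.2853082000619
[-151.7   45.1]
t 9.15 pos [461.5 -23.9 124.5] yaw_y 4.3 q [-0.05  0.19 -0.34  1.04  0.    1.44] F [ 0.  -0.5  0.2] M [ 0.01 -0.03  0.06] w -0.1
shift mm [34.9  1.2 34.5] roll -0.8 toolx [-0.074  0.997] tooly [0.997 0.074]
```

View pics/c2.png

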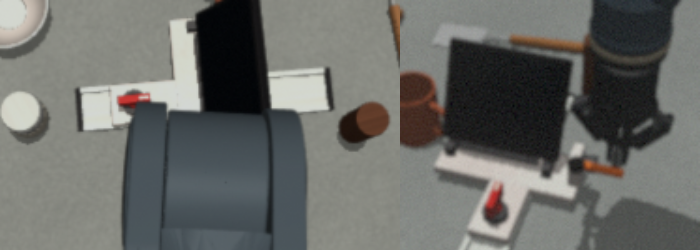

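```bash
python3 - <<'E'
from loc import *
d=read_camera('side');m=blob(d,'s',(3,18),(270,170,345,260));ys,xs=np.nonzero(m);print(len(xs),xs.mean(),ys.mean(),xs.min(),xs.max())
for th in(1.2,1.6,2.0,2.3,2.45):
    f=th-.5;y=-5+95*np.sin(f);z=65+95*np.cos(f);print(th,[proj('side',[*W(x,y),z]).round(1) for x in(-114,-138.5,-163)])
E
```

```text
len 373.2853082000619
49 296.0 206.26530612244898 287 306
1.2 [array([289.7, 192.2]), array([299.6, 194.4]), array([309.6, 196.6])]
1.6 [array([286.6, 207.3]), array([296.5, 209.6]), array([306.4, 211.9])]
2.0 [array([285., 220.]), array([294.6, 222.3]), array([304.3, 224.6])]
2.3 [array([284.9, 226.5]), array([294.3, 228.8]), array([303.8, 231.1])]
2.45 [array([285.1, 228.6]), array([294.4, 230.9]), array([303.8, 233.2])]
```

The pedal is past centre (about 1.5 rad). I'll go above it and press down.

>>> send_rows([
  {"tx":0,"ty":0.002,"tz":-0.02,"roll":0,"grip":0},
  {"tx":0.02,"ty":0.004,"tz":-0.03,"roll":0,"grip":0},
  {"tx":0.04,"ty":0.006,"tz":-0.03,"roll":0,"grip":0},
  {"tx":0.04,"ty":0.006,"tz":-0.015,"roll":0,"grip":0},
  {"tx":0.04,"ty":0.006,"tz":0,"roll":0,"grip":0},
  {"tx":0.04,"ty":0.006,"tz":0.015,"roll":0,"grip":0},
  {"tx":0.04,"ty":0.006,"tz":0.03,"roll":0,"grip":0},
  {"tx":0.04,"ty":0.006,"tz":0.045,"roll":0,"grip":0},
  {"tx":0.04,"ty":0.006,"tz":0.06,"roll":0,"grip":0},
  {"tx":0.04,"ty":0.006,"tz":0.07,"roll":0,"grip":0},
])

```text
t: 10.3
eef_pos: [464.6, 14.7, 54.4]
tool_rot: [-0.0, 0.681, 0.733, -0.0]
wrist_force: [-0.6, -0.6, -0.1]
gripper_width: -0.1
finger_force: 0.0
```

```bash
cat > ped.py <<'E'
from loc import *
s=arm.read_state();print(Rl(s['eef_pos']),s['eef_pos'].round(1),s['wrist_force'].round(1))
d=read_camera('side');m=blob(d,'s',(3,18),(270,170,345,260));ys,xs=np.nonzero(m);print(len(xs),xs.mean(),ys.mean(),xs.min(),xs.max())
E
python3 ped.py
```

```text
len 373.2853082000619
[-145.2   83.3] [464.6  14.7  54.4] [-0.6 -0.6 -0.1]
50 293.96 233.08 285 303
```

The pedal appears fully down. A gentle press will confirm the stop.

>>> send_rows([
  {"tx":0,"ty":0,"tz":0.006,"roll":0,"grip":0},
  {"tx":0,"ty":0,"tz":0.012,"roll":0,"grip":0},
  {"tx":0,"ty":0,"tz":0.016,"roll":0,"grip":0},
  {"tx":0,"ty":0,"tz":0.019,"roll":0,"grip":0},
  {"tx":0,"ty":0,"tz":0.019,"roll":0,"grip":0},
])

```text
t: 10.85
eef_pos: [464.7, 15.1, 36.1]
tool_rot: [-0.0, 0.68, 0.733, -0.0]
wrist_force: [-0.4, -0.5, 0.8]
gripper_width: 0.1
finger_force: 0.0
```

```bash
python3 ped.py
```

```text
len 373.2853082000619
[-145.    83.7] [464.7  15.1  36.1] [-0.4 -0.5  0.8]
49 293.81632653061223 233.20408163265307 285 303
```

>>> send_rows([
  {"tx":0,"ty":0,"tz":-0.03,"roll":0,"grip":0},
  {"tx":0,"ty":0,"tz":-0.07,"roll":0,"grip":0},
  {"tx":0,"ty":0,"tz":-0.11,"roll":0,"grip":0},
  {"tx":0,"ty":0,"tz":-0.15,"roll":0,"grip":0},
  {"tx":0,"ty":0,"tz":-0.19,"roll":0,"grip":0},
  {"tx":0,"ty":0,"tz":-0.224,"roll":0,"grip":0},
  {"tx":-0.03,"ty":0.02,"tz":-0.224,"roll":0,"grip":0},
  {"tx":-0.06,"ty":0.042,"tz":-0.224,"roll":0,"grip":0},
  {"tx":-0.09,"ty":0.064,"tz":-0.224,"roll":0,"grip":0},
  {"tx":-0.12,"ty":0.088,"tz":-0.224,"roll":0,"grip":0},
])

```text
t: 11.9
eef_pos: [562.2, -99.2, 260.8]
tool_rot: [0.0, 0.68, 0.733, 0.0]
wrist_force: [-0.1, 0.1, 0.5]
gripper_width: -0.1
finger_force: 0.0
```

>>> send_rows([
  {"tx":-0.03,"ty":0.022,"tz":0,"roll":0,"grip":0},
  {"tx":-0.06,"ty":0.045,"tz":0,"roll":0,"grip":0},
  {"tx":-0.082,"ty":0.065,"tz":0,"roll":0,"grip":0},
  {"tx":-0.082,"ty":0.065,"tz":0,"roll":0,"grip":0},
  {"tx":-0.082,"ty":0.065,"tz":0.03,"roll":0,"grip":0},
  {"tx":-0.082,"ty":0.065,"tz":0.06,"roll":0,"grip":0},
  {"tx":-0.082,"ty":0.065,"tz":0.09,"roll":0,"grip":0},
  {"tx":-0.082,"ty":0.065,"tz":0.09,"roll":0,"grip":0},
])

```text
t: 12.7
eef_pos: [630.1, -174.0, 166.9]
tool_rot: [-0.003, 0.68, 0.733, -0.001]
wrist_force: [0.3, 0.4, 0.1]
gripper_width: 0.1
finger_force: 0.0
```

```bash
python3 ped.py; python3 go.py 620 -80 165 5.03;python3 - <<'E'
from h import *
t=save('top','pics/t3.png');d=save('side','pics/s3.png');cv2.imwrite('pics/c3.png',np.hstack([cv2.resize(t[110:270,150:390],None,fx=1.9,fy=1.9),cv2.resize(d[110:270,190:350],(304,304))])[...,::-1])
E
```

```text
len 373.2853082000619
[   3.1 -119.1] [ 630.1 -174.   166.9] [0.3 0.4 0.1]
58 293.3965517241379 232.94827586206895 285 303
t 12.75 pos [ 631.1 -174.3  169.6] yaw_y 4.3 q [-0.27  0.56  0.32  1.33  0.    1.23] F [-0.1  0.2  1.7] M [-0.    0.    0.02] w 0.1
shift mm [94.9 -4.   4.7] roll -0.8 toolx [-0.074  0.997] tooly [0.997 0.074]
```

View pics/c3.png

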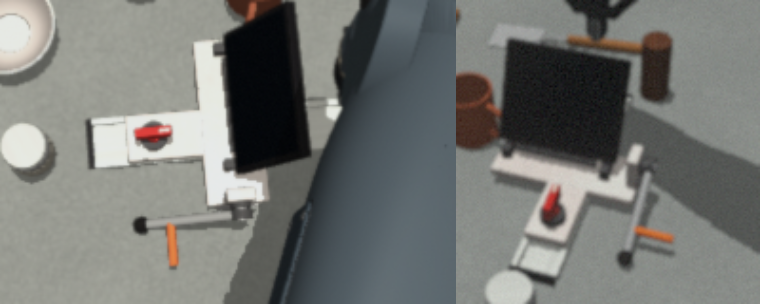

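The kickstand is fully down, and the fingers are behind the screen on its -y side. Pushing slowly now.

>>> send_rows([
  {"tx":0.01,"ty":0,"tz":0.002,"roll":0,"grip":0},
  {"tx":0.02,"ty":0,"tz":0.002,"roll":0,"grip":0},
  {"tx":0.028,"ty":0,"tz":0.002,"roll":0,"grip":0},
  {"tx":0.036,"ty":0,"tz":0.002,"roll":0,"grip":0},
  {"tx":0.044,"ty":0,"tz":0.002,"roll":0,"grip":0},
  {"tx":0.052,"ty":0,"tz":0.002,"roll":0,"grip":0},
  {"tx":0.06,"ty":0,"tz":0.002,"roll":0,"grip":0},
  {"tx":0.067,"ty":0,"tz":0.002,"roll":0,"grip":0},
  {"tx":0.074,"ty":0,"tz":0.002,"roll":0,"grip":0},
  {"tx":0.08,"ty":0,"tz":0.002,"roll":0,"grip":0},
])

```text
t: 13.85
eef_pos: [626.3, -94.5, 168.2]
tool_rot: [-0.0, 0.68, 0.733, 0.0]
wrist_force: [1.1, -2.4, 2.2]
gripper_width: 0.2
finger_force: 1.4
```

```bash
cat > scr.py <<'E'
from loc import *
s=arm.read_state();print(s['t'],Rl(s['eef_pos']),s['eef_pos'].round(1),s['wrist_force'].round(1))
d=save('side','pics/s%d.png'%int(s['t']*100))
m=(d.max(2)<45).astype(np.uint8);k=np.zeros_like(m);k[110:205,200:300]=1;m*=k
n,l,st,ce=cv2.connectedComponentsWithStats(m);i=1+st[1:,4].argmax();print(st[i])
r=l==i
# left edge: top-left and bottom-left corners
ys,xs=np.nonzero(r);c=cam('side')
for nm,f in(('TL',xs+ys),('BL',xs-ys),('TR',ys-xs),('BR',-xs-ys)):
    j=f.argmin();o,w=ray('side',xs[j],ys[j],c)
    # intersect with the vertical plane of the screen side edge (rail x = 27+90 / 27-90)
    X=117 if 'L' in nm else -63
    n3=np.array([*xr,0]);p0=np.array([*W(X,0),0]);q=o+w*((p0-o)@n3)/(w@n3);print(nm,xs[j],ys[j],Rl(q),q[2].round(1))
E
python3 scr.py
```

```text
len 373.2853082000619
13.85 [  6.4 -39.7] [626.3 -94.5 168.2] [ 1.1 -2.4  2.2]
[ 211  110   67   88 4001]
TL 238 110 [ 117.  -212.4] 152.8
BL 212 182 [117.    9.3] 60.4
TR 267 110 [-63.   77.4] 375.6
BR 272 196 [-63.   32.3] 84.1
```

```bash
cat > lean.py <<'E'
import sys
from loc import *
def lean(d):
    c=cam('side');g=d.max(2)<50
    n3=np.array([*xr,0]);out=[]
    for side,X in(('L',117),('R',-63)):
        Q=[];U=[]
        for r in range(145,176,2):
            u=245
            while g[r,u] and 190<u<310:u+=-1 if side=='L' else 1
            U.append(u)
            o,w=ray('side',u+(.5 if side=='L' else -.5),r,c);p0=np.array([*W(X,0),0]);q=o+w*((p0-o)@n3)/(w@n3);Q.append([Rl(q)[1],q[2]])
        Q=np.array(Q);a=np.polyfit(Q[:,1],Q[:,0],1);res=np.abs(Q[:,0]-np.polyval(a,Q[:,1]));k=res<=np.median(res)*2.5+.5;a=np.polyfit(Q[k,1],Q[k,0],1)
        print(side,U[0],U[-1],'lean %.3f y@45 %.1f y@165 %.1f'%(-np.arctan(a[0]),np.polyval(a,45),np.polyval(a,165)),k.sum())
for f in sys.argv[1:]: print(f);lean(cv2.imread(f)[...,::-1])
E
python3 lean.py pics/side0.png pics/s3.png pics/s1385.png
```

```text
len 373.2853082000619
pics/side0.png
L 217 214 lean 0.466 y@45 1.6 y@165 -58.8 16
R 282 277 lean 0.382 y@45 16.9 y@165 -31.3 16
pics/s3.png
L 216 213 lean 0.470 y@45 9.8 y@165 -51.2 16
R 281 277 lean 0.343 y@45 18.1 y@165 -24.7 15
pics/s1385.png
L 210 211 lean 0.205 y@45 13.4 y@165 -11.6 15
R 261 275 lean -0.494 y@45 -64.1 y@165 0.6 16
```

>>> send_rows([
  {"tx":0.004,"ty":0,"tz":0,"roll":0,"grip":0},
  {"tx":0.008,"ty":0,"tz":0,"roll":0,"grip":0},
  {"tx":0.012,"ty":0,"tz":0,"roll":0,"grip":0},
  {"tx":0.015,"ty":0,"tz":0,"roll":0,"grip":0},
  {"tx":0.015,"ty":0,"tz":0,"roll":0,"grip":0},
])

```text
t: 14.4
eef_pos: [625.2, -79.8, 168.3]
tool_rot: [-0.0, 0.68, 0.733, 0.0]
wrist_force: [0.4, -2.2, 1.8]
gripper_width: 0.1
finger_force: 1.1
```

```bash
python3 scr.py|sed -n 2p; python3 lean.py $(ls -t pics/s1*.png|head -1); python3 - <<'E'
from loc import *
# top-cam: dark screen's upper edge columns per row
t=read_camera('top');cv2.imwrite('pics/t4.png',t[...,::-1]);g=t.max(2)
for r in range(112,206,8):
    print(r,''.join('#' if v<45 else ('+' if v<90 else '.') for v in g[r,255:345]))
E
```

```text
14.4 [  6.6 -24.9] [625.2 -79.8 168.3] [ 0.4 -2.2  1.8]
len 373.2853082000619
pics/s1440.png
L 245 210 lean 0.146 y@45 19.3 y@165 1.7 15
R 245 274 lean -0.670 y@45 -91.7 y@165 3.4 16
len 373.2853082000619
112 .............+##+++++...................++++++++++++++++++++++++++++++++++++++++++++++++++
120 .............##+++++...................+++++++++++...+..............................++++++
128 ..........+######++...................++++++++++++++.++++.................................
136 ........+++#####++...................++++++++++++++++++...............................++..
144 ............###++...................++++++++++++++++......................................
152 ............+#++++++++++++++++++++++++++++++++++..........................................
160 ...........+#++++++++++++++++++++++++++++++++.............................................
168 ..........+#+++++++++++++++++++++++++++++.+...............................................
176 ........++++++++++++++++++++++++++++++++..................................................
184 ......++++++++++++++++++++++++++++++......................................................
192 ...++++++++++++++++++++++++++++++++.......................................................
200 ++++++++++++++++++++++++++++++++..........................................................
```

```bash
python3 - <<'E'
from loc import *
t=cv2.imread('pics/t4.png')[...,::-1];t0=cv2.imread('pics/top0.png')[...,::-1]
for r in(114,120,125,132,138): print(r,'now',t[r,260:284].max(1),'| was',t0[r,268:320].max(1)[::2])
for X in(60,90,110):
  for ax in(-6,0):
    for th in(-.05,0,.05,.1,.15,.45):
        top=lambda s:proj('top',[*W(X,ax-157*np.sin(th)+s*7*np.cos(th)),45+157*np.cos(th)+s*7*np.sin(th)]).round(1)
        bot=proj('top',[*W(X,ax-10*np.sin(th)+7),55]).round(1)
        print(X,ax,th,'glass bottom',bot,'top front',top(1),'top back',top(-1))
E
```

```text
len 373.2853082000619
114 now [144 141 140 141 143 144 142 132  51  21  32  51  59  48  61  89 101 101
 102 102 102 102 101 102] | was [119  73  59  50  50  50  69 141 118  50  49  50  50  49  48  23  12   9
  15  19  24  95 127 126 126 125]
120 now [145 142 142 142 142 140 137 106  41  28  45  53  46  52  86 101 102 102
 102 102 102 102 101 102] | was [122 122 103  79  77  73 119 125  55  25  12   7   7   6   7   7   9   7
  10  19  20  64 126 125 125 127]
125 now [143 144 144 145 145 142 118  53  26  37  43  42  40  78 100 106 106 106
 106 106 106 106 105 106] | was [124 125 125 117  79  19  10   8   6   5   7   7   7   5   6   6   6   7
   9  17  22  35 122 126 125 126]
132 now [213 185 153 144 137  66  16   5  14  30  32  37  77  97 106 107 107 107
 107 107 107 107 107 108] | was [ 95  93  23   5   5   9   6   8   8   7   6   6   5   9   7   7   6   6
   7  14  21  22  89 127 126 125]
138 now [221 204  97  51  52  48  20  10  18  31  37  67  89  98  99  99  99 100
 100 100  99  99 100 100] | was [ 53  66  40   6   7   7   8   9   6   7   7   8   8   6   8   7   6   7
   6   9  22
[... 2357 characters left out ...]
op back [287.1 113.5]
110 -6 0.15 glass bottom [270.  131.4] top front [284.3 113.6] top back [290.7 113.4]
110 -6 0.45 glass bottom [271.1 131.4] top front [304.8 113.7] top back [310.2 114. ]
110 0 -0.05 glass bottom [266.7 131.7] top front [266.7 114.9] top back [273.3 114.3]
110 0 0 glass bottom [266.9 131.7] top front [270.4 114.6] top back [277.  114.1]
110 0 0.05 glass bottom [267.1 131.7] top front [274.1 114.3] top back [280.7 113.9]
110 0 0.1 glass bottom [267.3 131.7] top front [277.8 114. ] top back [284.3 113.7]
110 0 0.15 glass bottom [267.5 131.6] top front [281.5 113.8] top back [287.9 113.6]
110 0 0.45 glass bottom [268.7 131.5] top front [302.1 113.9] top back [307.5 114.2]
```

```bash
python3 - <<'E'
from loc import *
def pred(X,th,h,s,ax=-6): return proj('side',[*W(X,ax-h*np.sin(th)+s*7*np.cos(th)),45+h*np.cos(th)+s*7*np.sin(th)]).round(1)
for X in(117,-63):
  for th in(.45,.2,.1,0,-.1): print(X,th,'topF',pred(X,th,157,1),'topB',pred(X,th,157,-1),'botF',pred(X,th,10,1),'midF',pred(X,th,85,1))
for f in('side0','s1440'):
    d=cv2.imread('pics/%s.png'%f).max(2);print(f)
    for r in range(108,190,6):print(r,''.join('#' if v<50 else('+' if v<85 else '.') for v in d[r,195:300]))
E
```

```text
len 373.2853082000619
117 0.45 topF [218.5 128. ] topB [220.5 127.1] botF [214.  179.7] midF [216.2 153.9]
117 0.2 topF [212.6 133. ] topB [214.7 130.8] botF [213.6 180.6] midF [213.1 157.3]
117 0.1 topF [210.1 136.1] topB [212.3 133.3] botF [213.5 181. ] midF [211.8 159.1]
117 0 topF [207.7 139.8] topB [209.9 136.5] botF [213.4 181.4] midF [210.6 161.2]
117 -0.1 topF [205.2 144. ] topB [207.4 140.2] botF [213.2 181.8] midF [209.4 163.6]
-63 0.45 topF [283.7 140.5] topB [285.  139.4] botF [275.8 193.5] midF [279.7 167.2]
-63 0.2 topF [279.8 146.2] topB [281.3 143.7] botF [275.5 194.5] midF [277.6 170.8]
-63 0.1 topF [278.1 149.5] topB [279.6 146.5] botF [275.4 194.9] midF [276.7 172.8]
-63 0 topF [276.3 153.5] topB [277.9 149.9] botF [275.2 195.3] midF [275.7 175.1]
-63 -0.1 topF [274.4 158. ] topB [276.1 154. ] botF [275.1 195.8] midF [274.8 177.6]
side0
108 .........................................................................................................
114 .........................................................................................................
120 ........
[... 2153 characters left out ...]
##########+++..............++###########
156 ++++++++++++..+#################################################################+...........+#+#++###+###
162 +++++++....+++##################################################################+..............+++#++++++
168 +++++++++++++..+###############################################################+.........................
174 ++++++++++++++++###############################################################+.........................
180 ++++++++++++++.++##############################################################+.........................
186 +++++++++++++......++++########################################################+.........................
```

Side-view predictions and contact geometry put the screen at about +0.02 rad of lean. I'll push a final 2 mm, hold briefly and check.

>>> send_rows([
  {"tx":0.002,"ty":0,"tz":0,"roll":0,"grip":0},
  {"tx":0.003,"ty":0,"tz":0,"roll":0,"grip":0},
  {"tx":0.003,"ty":0,"tz":0,"roll":0,"grip":0},
  {"tx":0.003,"ty":0,"tz":0,"roll":0,"grip":0},
  {"tx":0.003,"ty":0,"tz":0,"roll":0,"grip":0},
])

```text
t: 15.0
eef_pos: [625.1, -77.2, 168.3]
tool_rot: [-0.0, 0.68, 0.733, -0.0]
wrist_force: [0.0, -1.9, 1.4]
gripper_width: 0.0
finger_force: 1.1
```

```bash
python3 ped.py; python3 - <<'E'
from loc import *
d=read_camera('side').max(2)
for r in(138,142,144,147,150,153,156):print(r,''.join('#' if v<50 else('+' if v<85 else '.') for v in d[r,195:300]))
t=read_camera('top');m=blob(t,'t',(-8,6),(222,160,250,200));ys,xs=np.nonzero(m);print('knob px',xs.mean(),ys.mean(),len(xs))
E
```

```text
len 373.2853082000619
[  6.6 -22.4] [625.1 -77.2 168.3] [ 0.  -1.9  1.4]
68 293.79411764705884 233.02941176470588 285 303
len 373.2853082000619
138 ...........................................++###########################+..............++++++##+###+#####
142 .............#################+++++................+###########+###+.........................+###+###++##
144 .............+##########################+++++......+#++++#####+..............................+########+##
147 .............+################################################+..............................+####+######
150 ++++++.......+#########################################################+++++................+###++++#####
153 +++++++++++...+#################################################################+...........++###+++###+#
156 ++++++++++++..+#################################################################+...........+############
knob px 228.45569620253164 180.0253164556962 79
```

The knob pixel moved, so I'll check across the saved top pictures whether the foot has slid.

```bash
python3 - <<'E'
from loc import *
read=lambda f:cv2.imread('pics/%s.png'%f)
ref=read('top0')
for f in('top0','top1','t2','t3','t4'):
    im=read(f);out=[]
    for (x0,y0,x1,y1) in((256,130,272,160),(216,168,230,176)):  # crossbar, plate edge
        pass
    g=cv2.cvtColor(im,cv2.COLOR_BGR2GRAY).astype(int)
    print(f)
    for r in(138,150,172,190): print(r,g[r,210:262][::1])
    m=blob(im[...,::-1].copy(),'t',(-8,6),(215,160,255,200));ys,xs=np.nonzero(m);print('red',xs.min(),xs.max(),ys.min(),ys.max(),xs.mean(),ys.mean())
E
```

```text
len 373.2853082000619
top0
138 [126 126 129 128 127 127 128 127 126 126 126 124 124 128 129 126 124 126
 130 130 128 128 128 128 126 124 124 125 124 125 125 126 125 126 128 129
 127 126 125 126 126 127 126 124 120  96 159 191 196 195 195 195]
150 [126 126 128 128 126 127 126 125 123 123 123 126 125 126 126 127 126 126
 126 126 128 125 126 124 124 126 129 131 130 128 128 124 124 126 127 126
 126 127 126 125 127 128 130 128 126 123  95 151 189 195 195 195]
172 [188 188 188 190 191 194 195 194 192 171 180 193 196 196 195 196 196 196
 196 196 196 189 120 113 181 161 114 124 186 195 197 196 196 196 196 196
 196 196 196 196 196 196 196 196 196 196 196 196 196 195 184 194]
190 [195 194 194 194 194 194 193 193 193 193 189 154 188 197 196 196 196 196
 196 196 196 195 183 128 112 110 123 185 195 196 196 196 196 196 196 196
 196 195 195 195 195 194 194 194 194 194 193 192 191 190 188 188]
red 231 238 175 188 234.2375 181.275
top1
138 [87 87 87 87 85 85 86 85 87 88 90 90 91 92 90 89 89 90 90 89 90 90 89 90
 89 89 89 89 89 89 88 85 84 84 82 82 81 82 84 85 86 86 79 77 78 79 79 77
 74 75 74 72]
150
[... 167 characters left out ...]
  87  88  86  86  85  85  84  82  83  82  81]
172 [ 91  92  92  94  94  94  96  96  98  99 100 101 103 102 103 104 105 105
 106 105 105 105 104 105 105 104 104 103 102 101 100  99  98  98  96  95
  94  94  93  92  92  91  91  90  90  89  88  88  88  87  87  86]
190 [ 93  94  95  96  96  98  98  99 100 101 102 103 104 104 105 105 105 106
 107 106 107 106 106 106 107 106 105 105 105 104 104 103 102 102 101 100
  99  98  97  97  96  95  94  94  93  92  91  91  90  90  90  89]Traceback (most recent call last):
  File "<stdin>", line 11, in <module>
    return umr_minimum(a, axis, None, out, keepdims, initial, where)
ValueError: zero-size array to reduction operation minimum which has no identity
```

```bash
python3 - <<'E'
from loc import *
for f in('top0','t2','t3','t4'):
    g=cv2.cvtColor(cv2.imread('pics/%s.png'%f),cv2.COLOR_BGR2GRAY).astype(int)
    print(f,'railend',195+np.abs(np.diff(g[186,195:210])).argmax(),'row178',g[178,194:204],'plate172',g[172,211:226],'plate190',g[190,211:226],'bar138',g[138,246:260],'bar150',g[150,246:260])
E
```

```text
len 373.2853082000619
top0 railend 198 row178 [123  78  43  42  88 173 194 196 196 196] plate172 [188 188 190 191 194 195 194 192 171 180 193 196 196 195 196] plate190 [194 194 194 194 194 193 193 193 193 189 154 188 197 196 196] bar138 [127 126 125 126 126 127 126 124 120  96 159 191 196 195] bar150 [126 127 126 125 127 128 130 128 126 123  95 151 189 195]
t2 railend 198 row178 [133  85  46  46  95 188 210 212 213 212] plate172 [204 204 207 204 183 203 210 211 211 211 212 212 212 212 212] plate190 [211 211 211 211 210 203 196 210 213 213 212 213 213 212 213] bar138 [138 137 137 138 132 106 183 209 212 212 211 211 212 212] bar150 [137 138 137 136 138 134 105 179 207 211 212 212 209 209]
t3 railend 198 row178 [151  96  54  52 108 212 230 232 232 232] plate172 [226 226 228 226 205 219 228 231 231 231 231 231 231 232 231] plate190 [230 230 230 230 230 228 211 228 231 232 232 232 232 232 232] bar138 [157 155 155 156 149 122 197 228 231 230 230 230 230 231] bar150 [156 157 156 154 155 152 120 190 227 230 230 230 230 229]
t4 railend 198 row178 [139  89  50  48 100 196 219 220 221 221] plate172 [214 213 216 214 197 215 219 220 220 220 220 220 221 221 221] plate190 [219 219 219 219 216 188 201 218 221 221 221 220 221 221 220] bar138 [145 143 143 144 138 115 198 219 220 219 219 219 219 220] bar150 [144 145 144 142 144 140 111 190 217 220 219 219 219 218]
```

The foot did slide about 4 px (roughly 10 mm towards +y) during the pedal flip, even though it was clamped. I'll mend it: let the screen back gently, then nudge the clamped foot back from its +y end at plate height.

>>> send_rows([
  {"tx":-0.01,"ty":0,"tz":0,"roll":0,"grip":0},
  {"tx":-0.02,"ty":0,"tz":0,"roll":0,"grip":0},
  {"tx":-0.03,"ty":0,"tz":0,"roll":0,"grip":0},
  {"tx":-0.04,"ty":0,"tz":0,"roll":0,"grip":0},
  {"tx":-0.05,"ty":0,"tz":0,"roll":0,"grip":0},
  {"tx":-0.06,"ty":0,"tz":0,"roll":0,"grip":0},
  {"tx":-0.075,"ty":0,"tz":0,"roll":0,"grip":0},
  {"tx":-0.09,"ty":0,"tz":-0.01,"roll":0,"grip":0},
  {"tx":-0.09,"ty":0,"tz":-0.05,"roll":0,"grip":0},
  {"tx":-0.09,"ty":0,"tz":-0.095,"roll":0,"grip":0},
])

```text
t: 16.15
eef_pos: [630.8, -167.9, 263.4]
tool_rot: [-0.001, 0.681, 0.733, -0.001]
wrist_force: [1.1, -0.2, 0.5]
gripper_width: 0.0
finger_force: 0.0
```

```bash
python3 - <<'E'
from loc import *
from go import plan
print('plate end was',Rl(onz('top',219.2,172,28)),Rl(onz('top',221,190,28)),'now',Rl(onz('top',215,172,28)),Rl(onz('top',217,190,28)))
print(Rl(arm.read_state()['eef_pos']));plan([*W(0,165),262],5.03)
E
```

```text
len 373.2853082000619
plate end was [ 26.  129.7] [-18.3 128.8] now [ 26.8 139.9] [-17.5 138.4]
[   4.4 -113.2]
t 16.15 pos [ 630.8 -167.9  263.4] yaw_y 4.2 q [-0.26  0.57  0.56  1.57  0.    1.24] F [ 1.1 -0.2  0.5] M [-0.03 -0.07 -0.01] w 0.0
shift mm [278.1  -8.4   1.7] roll -0.8 toolx [-0.073  0.997] tooly [0.997 0.073]
```

>>> send_rows([
  {"tx":0.04,"ty":-0.002,"tz":0,"roll":0,"grip":0},
  {"tx":0.08,"ty":-0.003,"tz":0,"roll":0,"grip":0},
  {"tx":0.12,"ty":-0.004,"tz":0,"roll":0,"grip":0},
  {"tx":0.16,"ty":-0.005,"tz":0,"roll":0,"grip":0},
  {"tx":0.2,"ty":-0.006,"tz":0,"roll":0,"grip":0},
  {"tx":0.24,"ty":-0.007,"tz":0,"roll":0,"grip":0},
  {"tx":0.265,"ty":-0.008,"tz":0,"roll":0,"grip":0},
  {"tx":0.278,"ty":-0.008,"tz":0,"roll":0,"grip":0},
  {"tx":0.278,"ty":-0.008,"tz":0.03,"roll":0,"grip":0},
  {"tx":0.278,"ty":-0.008,"tz":0.07,"roll":0,"grip":0},
])

```text
t: 17.15
eef_pos: [604.7, 109.5, 194.1]
tool_rot: [0.001, 0.68, 0.733, 0.002]
wrist_force: [1.3, -0.4, -0.1]
gripper_width: 0.2
finger_force: 0.0
```

>>> send_rows([
  {"tx":0,"ty":0,"tz":0.04,"roll":0,"grip":0},
  {"tx":0,"ty":0,"tz":0.08,"roll":0,"grip":0},
  {"tx":0,"ty":0,"tz":0.12,"roll":0,"grip":0},
  {"tx":0,"ty":0,"tz":0.15,"roll":0,"grip":0},
  {"tx":0,"ty":0,"tz":0.168,"roll":0,"grip":0},
  {"tx":0,"ty":0,"tz":0.168,"roll":0,"grip":0},
])

```text
t: 17.75
eef_pos: [601.8, 108.4, 22.8]
tool_rot: [-0.001, 0.681, 0.733, -0.002]
wrist_force: [-1.1, -0.5, -0.0]
gripper_width: -0.2
finger_force: 0.0
```

```bash
cat > foot.py <<'E'
from loc import *
from go import plan
s=arm.read_state();print(Rl(s['eef_pos']));plan([*W(0,140),20],5.03)
g=cv2.cvtColor(read_camera('top'),cv2.COLOR_RGB2GRAY).astype(int)
g0=cv2.cvtColor(cv2.imread('pics/top0.png'),cv2.COLOR_BGR2GRAY).astype(int)
def edge(g,r,a,b): # half-level crossing of the crossbar's left edge
    p=g[r,a:b];lo=p[:4].mean();hi=p[-3:].mean();i=np.nonzero(p>(lo+hi)/2)[0][0];return a+i-1+((lo+hi)/2-p[i-1])/(p[i]-p[i-1])
print('now',[round(edge(g,r,244,262),2) for r in(136,140,146,150)],'ref',[round(edge(g0,r,244,262),2) for r in(136,140,146,150)])
E
python3 foot.py
```

```text
len 373.2853082000619
[ -0.3 164.6]
t 17.75 pos [601.8 108.4  22.8] yaw_y 4.2 q [ 0.18  0.56 -0.07  0.94 -0.    1.68] F [-1.1 -0.5 -0. ] M [ 0.03 -0.02 -0.03] w -0.2
shift mm [-24.6   0.7   2.8] roll -0.8 toolx [-0.073  0.997] tooly [0.997 0.073]
now [np.float64(251.53), np.float64(251.93), np.float64(252.63), np.float64(252.93)] ref [np.float64(255.88), np.float64(256.48), np.float64(256.95), np.float64(257.26)]
```

>>> send_rows([
  {"tx":-0.004,"ty":0,"tz":0.001,"roll":0,"grip":0},
  {"tx":-0.008,"ty":0,"tz":0.001,"roll":0,"grip":0},
  {"tx":-0.011,"ty":0,"tz":0.001,"roll":0,"grip":0},
  {"tx":-0.014,"ty":0,"tz":0.001,"roll":0,"grip":0},
  {"tx":-0.016,"ty":0,"tz":0.001,"roll":0,"grip":0},
  {"tx":-0.018,"ty":0,"tz":0.001,"roll":0,"grip":0},
  {"tx":-0.02,"ty":0,"tz":0.001,"roll":0,"grip":0},
])

```text
t: 18.5
eef_pos: [604.8, 90.1, 24.6]
tool_rot: [-0.0, 0.68, 0.733, 0.001]
wrist_force: [-1.5, 5.3, 2.7]
gripper_width: -0.2
finger_force: 2.8
```

```bash
python3 foot.py
```

```text
len 373.2853082000619
[  1.1 146.1]
t 18.5 pos [604.8  90.1  24.6] yaw_y 4.3 q [ 0.15  0.55 -0.08  0.94  0.    1.64] F [-1.5  5.3  2.7] M [ 1.19 -0.   -0.03] w -0.2
shift mm [-6.1 -1.1  4.6] roll -0.8 toolx [-0.075  0.997] tooly [0.997 0.075]
now [np.float64(252.79), np.float64(253.08), np.float64(254.25), np.float64(253.99)] ref [np.float64(255.88), np.float64(256.48), np.float64(256.95), np.float64(257.26)]
```

>>> send_rows([
  {"tx":-0.002,"ty":0,"tz":0.002,"roll":0,"grip":0},
  {"tx":-0.004,"ty":0,"tz":0.003,"roll":0,"grip":0},
  {"tx":-0.006,"ty":0,"tz":0.003,"roll":0,"grip":0},
  {"tx":-0.007,"ty":0,"tz":0.003,"roll":0,"grip":0},
  {"tx":-0.007,"ty":0,"tz":0.003,"roll":0,"grip":0},
])

```text
t: 19.05
eef_pos: [605.2, 82.4, 21.2]
tool_rot: [0.0, 0.68, 0.733, -0.0]
wrist_force: [0.7, 0.8, -0.0]
gripper_width: 0.2
finger_force: 0.5
```

```bash
python3 foot.py
```

```text
len 373.2853082000619
[  0.8 138.4]
t 19.05 pos [605.2  82.4  21.2] yaw_y 4.2 q [ 0.14  0.55 -0.08  0.93 -0.    1.63] F [ 0.7  0.8 -0. ] M [ 0.18 -0.21 -0.01] w 0.2
shift mm [ 1.6 -0.8  1.2] roll -0.8 toolx [-0.074  0.997] tooly [0.997 0.074]
now [np.float64(255.84), np.float64(256.43), np.float64(256.73), np.float64(257.08)] ref [np.float64(255.88), np.float64(256.48), np.float64(256.95), np.float64(257.26)]
```

The foot is back to within about 0.3 mm. I'll retreat, rise and check the knob.

>>> send_rows([
  {"tx":0.01,"ty":0,"tz":0,"roll":0,"grip":0},
  {"tx":0.02,"ty":0,"tz":0,"roll":0,"grip":0},
  {"tx":0.02,"ty":0,"tz":-0.04,"roll":0,"grip":0},
  {"tx":0.02,"ty":0,"tz":-0.08,"roll":0,"grip":0},
  {"tx":0.02,"ty":0,"tz":-0.12,"roll":0,"grip":0},
  {"tx":0.02,"ty":0,"tz":-0.16,"roll":0,"grip":0},
  {"tx":0,"ty":0,"tz":-0.2,"roll":0,"grip":0},
  {"tx":-0.03,"ty":0,"tz":-0.24,"roll":0,"grip":0},
  {"tx":-0.055,"ty":0,"tz":-0.24,"roll":0,"grip":0},
  {"tx":-0.055,"ty":0,"tz":-0.24,"roll":0,"grip":0},
])

```text
t: 20.1
eef_pos: [609.9, 26.2, 262.4]
tool_rot: [0.001, 0.681, 0.732, 0.0]
wrist_force: [-0.1, 0.9, -0.5]
gripper_width: -0.1
finger_force: 0.0
```

```bash
python3 knob.py; python3 ped.py; python3 foot.py | tail -1; python3 go.py 620 -174 260 5.03
```

```text
[246 146  16  43 369] ((253.84999084472656, 166.9499969482422), (40.87077331542969, 15.273507118225098), 81.8698959350586)
[[594.7  55.5  74. ]
 [610.2  58.8  74. ]
 [619.6  16.4  74. ]
 [603.6  12.9  74. ]] [606.99871661  35.89001684  74.        ]
15.870298363118021 12.143199308851877
43.483370595321816 -77.57154384457752
len 373.2853082000619
[ 0.2 83.3] [609.4  27.5 261.4] [-0.1  0.2 -0. ]
53 294.8679245283019 230.03773584905662 286 304
now [np.float64(243.54), np.float64(243.4), np.float64(243.46), np.float64(243.44)] ref [np.float64(255.88), np.float64(256.48), np.float64(256.95), np.float64(257.26)]
t 20.25 pos [609.   28.7 260.7] yaw_y 4.3 q [0.05 0.45 0.38 1.49 0.   1.54] F [ 0.7 -0.3  0.8] M [-0.   -0.02 -0.03] w -0.3
shift mm [-203.    -4.1    0.7] roll -0.8 toolx [-0.075  0.997] tooly [0.997 0.075]
```

```bash
ls pics/wk*; python3 - <<'E'
import glob
from m import *
c=cam('wrist')
for f in sorted(glob.glob('pics/wk*.png')):
    im=cv2.imread(f)[...,::-1].copy();h=cv2.cvtColor(im,cv2.COLOR_RGB2HSV);m=(((h[...,0]>172)|(h[...,0]<8))&(h[...,1]>110)&(h[...,2]>60)).astype(np.uint8)
    n,l,st,ce=cv2.connectedComponentsWithStats(m);i=1+st[1:,4].argmax();x0,y0,w,hh,a=st[i];print(f,st[i])
    L=[];Rr=[];Y=range(y0+4,y0+hh-4)
    for r in Y:
        x=np.nonzero(l[r]==i)[0];L.append(x.min());Rr.append(x.max())
    print(list(zip(L,Rr)))
    k=np.array([[ (a+b)/2] for a,b in zip(L,Rr)])[:,0]
    def ang(X):
        p=np.polyfit(Y,X,1);res=abs(np.polyval(p,Y)-X);s=res<=1.2;p=np.polyfit(np.array(Y)[s],np.array(X)[s],1);return p
    for nm,X in(('L',L),('R',Rr),('C',k)):
        p=ang(X);A=onz('wrist',np.polyval(p,y0),y0,74,c);B=onz('wrist',np.polyval(p,y0+hh),y0+hh,74,c);d=A-B;print(nm,np.degrees(np.arctan2(d[1],d[0])).round(1))
E
```

```text
pics/wk2010.png
pics/wk215.png
pics/wk700.png
pics/wk2010.png [360 230  57  45 596]
[(np.int64(379), np.int64(408)), (np.int64(378), np.int64(404)), (np.int64(377), np.int64(409)), (np.int64(377), np.int64(412)), (np.int64(377), np.int64(412)), (np.int64(378), np.int64(414)), (np.int64(372), np.int64(415)), (np.int64(370), np.int64(416)), (np.int64(373), np.int64(415)), (np.int64(370), np.int64(410)), (np.int64(368), np.int64(412)), (np.int64(368), np.int64(412)), (np.int64(367), np.int64(412)), (np.int64(367), np.int64(409)), (np.int64(367), np.int64(413)), (np.int64(366), np.int64(409)), (np.int64(367), np.int64(408)), (np.int64(365), np.int64(405)), (np.int64(367), np.int64(402)), (np.int64(363), np.int64(403)), (np.int64(363), np.int64(404)), (np.int64(369), np.int64(401)), (np.int64(371), np.int64(400)), (np.int64(372), np.int64(403)), (np.int64(371), np.int64(403)), (np.int64(372), np.int64(402)), (np.int64(371), np.int64(401)), (np.int64(369), np.int64(387)), (np.int64(370), np.int64(388)), (np.int64(361), np.int64(389)), (np.int64(360), np.int64(388)), (np.int64(362), np.int6
[... 2685 characters left out ...]
432)), (np.int64(361), np.int64(432)), (np.int64(360), np.int64(434)), (np.int64(360), np.int64(434)), (np.int64(371), np.int64(434)), (np.int64(378), np.int64(434)), (np.int64(371), np.int64(436)), (np.int64(370), np.int64(434)), (np.int64(370), np.int64(435)), (np.int64(369), np.int64(433)), (np.int64(369), np.int64(419)), (np.int64(367), np.int64(414)), (np.int64(371), np.int64(411)), (np.int64(368), np.int64(412)), (np.int64(368), np.int64(411)), (np.int64(367), np.int64(409)), (np.int64(368), np.int64(408)), (np.int64(368), np.int64(402)), (np.int64(368), np.int64(404)), (np.int64(374), np.int64(404)), (np.int64(373), np.int64(404)), (np.int64(378), np.int64(402))]
L 85.8
R 102.8
C 88.8
```

```bash
python3 - <<'E'
from m import *
for f,b in(('wk215',(235,170,280,250)),('wk700',(235,145,280,210)),('wk2010',(235,135,280,200))):
    im=cv2.imread('pics/%s.png'%f)[...,::-1].copy();m=blob(im,'w',(-8,6),b)
    print(f);ys=np.nonzero(m.sum(1))[0]
    print([(int(r),int(np.nonzero(m[r])[0].min()),int(np.nonzero(m[r])[0].max())) for r in ys[::3]])
E
```

```text
wk215
[(177, 254, 254), (180, 253, 262), (183, 248, 263), (186, 247, 263), (189, 248, 262), (192, 248, 263), (195, 246, 264), (198, 245, 265), (201, 244, 266), (204, 244, 266), (207, 245, 265), (210, 248, 263), (213, 248, 262), (216, 248, 262), (219, 248, 262), (222, 248, 261), (225, 248, 261), (228, 248, 262), (231, 248, 262), (234, 248, 262), (237, 248, 262), (240, 249, 261)]
wk700
[(158, 259, 259), (161, 250, 260), (164, 250, 259), (167, 250, 259), (170, 249, 259), (173, 248, 262), (176, 247, 263), (179, 248, 262), (182, 251, 260), (185, 251, 260), (188, 251, 260), (191, 251, 260), (194, 251, 260), (197, 252, 260), (200, 253, 259)]
wk2010
[(146, 256, 256), (149, 248, 257), (152, 248, 257), (155, 249, 257), (158, 248, 258), (161, 247, 260), (164, 246, 261), (167, 247, 260), (170, 249, 258), (173, 249, 258), (176, 249, 258), (179, 250, 258), (182, 250, 258), (185, 250, 258), (188, 250, 251)]
```

The knob angle is unchanged (about -83°, its stop) and the foot is restored. Back to the screen.

>>> send_rows([
  {"tx":-0.04,"ty":0.002,"tz":0,"roll":0,"grip":0},
  {"tx":-0.08,"ty":0.004,"tz":0,"roll":0,"grip":0},
  {"tx":-0.12,"ty":0.006,"tz":0,"roll":0,"grip":0},
  {"tx":-0.16,"ty":0.007,"tz":0,"roll":0,"grip":0},
  {"tx":-0.19,"ty":0.007,"tz":0,"roll":0,"grip":0},
  {"tx":-0.203,"ty":0.007,"tz":0,"roll":0,"grip":0},
  {"tx":-0.203,"ty":0.007,"tz":0.03,"roll":0,"grip":0},
  {"tx":-0.203,"ty":0.007,"tz":0.06,"roll":0,"grip":0},
  {"tx":-0.203,"ty":0.007,"tz":0.092,"roll":0,"grip":0},
  {"tx":-0.203,"ty":0.007,"tz":0.092,"roll":0,"grip":0},
])

```text
t: 21.25
eef_pos: [629.2, -171.8, 164.9]
tool_rot: [-0.003, 0.68, 0.733, -0.002]
wrist_force: [-0.3, 0.2, -0.6]
gripper_width: -0.1
finger_force: 0.0
```

```bash
python3 ped.py; python3 foot.py
```

```text
len 373.2853082000619
[   2.4 -117. ] [ 629.2 -171.8  164.9] [-0.3  0.2 -0.6]
56 294.4107142857143 229.89285714285714 286 304
len 373.2853082000619
[   3.4 -117.6]
t 21.3 pos [ 630.2 -172.3  167.9] yaw_y 4.3 q [-0.27  0.56  0.31  1.33  0.    1.23] F [0.5 0.4 0.6] M [ 0.06 -0.01 -0.02] w -0.2
shift mm [257.3  -6.  148.3] roll -0.7 toolx [-0.076  0.997] tooly [0.997 0.076]
now [np.float64(255.86), np.float64(256.55), np.float64(256.91), np.float64(257.44)] ref [np.float64(255.88), np.float64(256.48), np.float64(256.95), np.float64(257.26)]
```

Foot and pedal both match their references. Now a slow push.

>>> send_rows([
  {"tx":0.01,"ty":0,"tz":0.002,"roll":0,"grip":0},
  {"tx":0.018,"ty":0,"tz":0.002,"roll":0,"grip":0},
  {"tx":0.022,"ty":0,"tz":0.002,"roll":0,"grip":0},
  {"tx":0.026,"ty":0,"tz":0.002,"roll":0,"grip":0},
  {"tx":0.03,"ty":0,"tz":0.002,"roll":0,"grip":0},
  {"tx":0.035,"ty":0,"tz":0.002,"roll":0,"grip":0},
  {"tx":0.04,"ty":0,"tz":0.002,"roll":0,"grip":0},
  {"tx":0.045,"ty":0,"tz":0.002,"roll":0,"grip":0},
  {"tx":0.05,"ty":0,"tz":0.002,"roll":0,"grip":0},
  {"tx":0.055,"ty":0,"tz":0.002,"roll":0,"grip":0},
])

```text
t: 22.35
eef_pos: [627.1, -118.7, 167.2]
tool_rot: [-0.0, 0.68, 0.733, -0.0]
wrist_force: [-0.2, -2.7, 1.8]
gripper_width: 0.3
finger_force: 1.6
```

>>> send_rows([
  {"tx":0.005,"ty":0,"tz":0,"roll":0,"grip":0},
  {"tx":0.01,"ty":0,"tz":0,"roll":0,"grip":0},
  {"tx":0.015,"ty":0,"tz":0,"roll":0,"grip":0},
  {"tx":0.02,"ty":0,"tz":0,"roll":0,"grip":0},
  {"tx":0.025,"ty":0,"tz":0,"roll":0,"grip":0},
  {"tx":0.029,"ty":0,"tz":0,"roll":0,"grip":0},
  {"tx":0.033,"ty":0,"tz":0,"roll":0,"grip":0},
  {"tx":0.036,"ty":0,"tz":0,"roll":0,"grip":0},
  {"tx":0.038,"ty":0,"tz":0,"roll":0,"grip":0},
  {"tx":0.038,"ty":0,"tz":0,"roll":0,"grip":0},
])

```text
t: 23.35
eef_pos: [624.3, -81.1, 167.3]
tool_rot: [-0.0, 0.68, 0.733, -0.0]
wrist_force: [-0.1, -2.3, 1.6]
gripper_width: -0.1
finger_force: 1.1
```

```bash
cat > fin.py <<'E'
from loc import *
d=read_camera('side').max(2)
for r in range(135,165,3):print(r,''.join('#' if v<50 else('+' if v<85 else '.') for v in d[r,195:300]))
E
python3 foot.py; python3 fin.py
```

```text
len 373.2853082000619
[  5.6 -26.1]
t 23.35 pos [624.3 -81.1 167.3] yaw_y 4.3 q [-0.13  0.5   0.22  1.29  0.    1.37] F [-0.1 -2.3  1.6] M [-0.38  0.02 -0.02] w -0.1
shift mm [166.   -7.8 147.3] roll -0.8 toolx [-0.074  0.997] tooly [0.997 0.074]
now [np.float64(255.72), np.float64(255.96), np.float64(256.73), np.float64(256.93)] ref [np.float64(255.88), np.float64(256.48), np.float64(256.95), np.float64(257.26)]
len 373.2853082000619
135 ..........................................++#################################++++............+#++++++++++
138 ..............+++++++........................+++########################+.............+++++++########+##+
141 .............+#################+++++...............+#################+.......................+#####++#+##
144 ..............#################################+++++####+++####+.............................+#####++####
147 ..............+#################################################+++..........................+####+######
150 ++++++........+###############################################################+++...........++##+##++####
153 +++++++++++....+#################################################################+..........++###+#######
156 ++++++++++++...+#################################################################...........++###########
159 ++++++++++....++#################################################################++++.......+#######+####
162 +++++++.....++++################################################################+..............++++++#+++
```

Combined estimates put the lean at roughly +0.03, so I'll add 3 mm and hold.

>>> send_rows([
  {"tx":0.002,"ty":0,"tz":0,"roll":0,"grip":0},
  {"tx":0.004,"ty":0,"tz":0,"roll":0,"grip":0},
  {"tx":0.004,"ty":0,"tz":0,"roll":0,"grip":0},
  {"tx":0.004,"ty":0,"tz":0,"roll":0,"grip":0},
  {"tx":0.004,"ty":0,"tz":0,"roll":0,"grip":0},
  {"tx":0.004,"ty":0,"tz":0,"roll":0,"grip":0},
  {"tx":0.004,"ty":0,"tz":0,"roll":0,"grip":0},
  {"tx":0.004,"ty":0,"tz":0,"roll":0,"grip":0},
])

```text
t: 24.25
eef_pos: [624.1, -77.3, 167.3]
tool_rot: [-0.0, 0.68, 0.733, -0.0]
wrist_force: [-0.6, -2.5, 1.5]
gripper_width: 0.1
finger_force: 1.4
```

```bash
python3 foot.py; python3 fin.py; python3 ped.py
```

```text
len 373.2853082000619
[  5.6 -22.4]
t 24.25 pos [624.1 -77.3 167.3] yaw_y 4.3 q [-0.12  0.5   0.21  1.28 -0.    1.37] F [-0.6 -2.5  1.5] M [-0.54  0.15  0.04] w 0.1
shift mm [162.3  -7.8 147.3] roll -0.8 toolx [-0.074  0.997] tooly [0.997 0.074]
now [np.float64(255.72), np.float64(255.95), np.float64(256.73), np.float64(256.92)] ref [np.float64(255.88), np.float64(256.48), np.float64(256.95), np.float64(257.26)]
len 373.2853082000619
135 .........................................+#######################++###########+++............++++++++++++
138 ...........................................++############################+.............+++++++######+####
141 ............+###########+++++++...................+##################+.......................+###########
144 .............###########################++++++.....+++++######++.............................++##########
147 .............+################################################++.............................##+#########
150 ++++++........#########################################################+++++................+############
153 +++++++++++...+#################################################################+...........+####+#######
156 ++++++++++++..+#################################################################+...........+#####++#####
159 +++++++++++...+##################################################################+++........+++##########
162 +++++++....++++#################################################################+..............+++##++#++
len 373.2853082000619
[  5.6 -22.4] [624.1 -77.3 167.3] [-0.5 -3.1  1.4]
70 295.01428571428573 230.3 286 304
```

```bash
python3 -c "
from plant import arm
print(arm.job_done())"
```

```text
the job is handed in; nothing more can be done
None
```

The job is handed in with the knob turned to its stop, the kickstand fully down and the screen held at about upright (within roughly 0.05 rad); however, flipping the pedal slid the clamped foot about 10 mm along its rail, and I pushed it back to within about 1 mm of where it started, with the knob still tight.

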